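Take the middle tray out of a three-tier desk organizer and close the stack up again

ROBOT

A 6-joint arm with a two-finger parallel gripper is mounted at the origin on the work surface. World frame = base frame: x ahead of the robot, y to its left, z up, the work surface at z = 0. Lengths are in m, angles in rad, forces in N, time in s.
With the tool pointing down it reaches from about 0.275 to 1 m from the base axis. Payload 8.4 kg.
Tool frame: the origin (TCP) lies midway between the tips of the shut fingers; the grasp point (between the pads) lies 19 mm behind it; z points along the fingers, x is the direction in which the jaws open and shut, and the axes are right-handed (so a half turn about z gives the same grasp; the last joint's range is limited). The gripper opens to 85 mm and grips with 20 to 120 N. Pads are 22 mm wide; open, the fingers measure 114 mm over their backs; the gripper's body (76 mm by 85 mm) begins 54 mm behind the grasp point. The pads swing forward as they close: fully open they stand 13 mm farther back than shut.
Start: joints at [1.243, 0.353, 1.633, -0, 1.155, -0.002], TCP at [0.2, 0.592, 0.231] pointing down, gripper open.
Joint ranges: [-2.63, 2.63], [-0.92, 2.1], [0.06, 2.66], [-1.3, 4.44], [0, 2.69], [-3.02, 3.02]. Speed limits (rad/s): [2.22, 2.22, 2.79, 3.14, 3.14, 3.14].

INTERFACE

Orientations are given as a unit quaternion [w, x, y, z].
In Python, from plant import robot gives the robot as it stands.
- The arm moves only by the tool drive_tool, never from a script. Its argument "moves" is a list of rows, each a list of 7 numbers: the shift along the tool's x, y, z in mm, then the turn, a rotation vector about the tool's x, y, z in degrees, then the finger opening in mm, from 0 to 85.4. In form: [[tx, ty, tz, rx, ry, rz, fingers], ...]. A call has 1 to 12 rows; each row shifts and turns the commanded pose from where the row before left it, along the tool's axes as they then stand; what a row does not reach is not made up. A row lasts 1/8 s, in which the tool goes at most 62.5 mm and 10.7 degrees, less where a joint would pass 70% of its speed; a pose out of reach is approached as far as the arm can. A call is refused whole if a number of a shift passes 62.5 or a number of a turn 10.7, either way. A call with a gripper value outside its range is refused whole. The fingers move at their own pace and stop on an object; "squeeze" is the grip in N (left out, the last holds). Time passes only in rows, so rows that do not move let the fingers close. It gives the time, the measured TCP pose, the force and the opening at its end, in the units of the state.
- robot.get_obs(): the state, without advancing time (a new reading comes with each control period).
- robot.read_camera(name): name is "scene" or "side" or "wrist"; returns a dict with "color" (384x512x3 uint8, red, green, blue), "z_map" (384x512 float32, m along the optical axis (not along the pixel's ray), 0 where there is no reading), "intrinsics" (3x3 intrinsics, pixels), "origin" and "attitude" of the camera in the world; the wrist camera has in their place "hand_eye" (4x4, takes a point from camera to tool coordinates, whose origin is the TCP and whose axes are the tool frame's). Camera axes: x right, y down, z forward; pixel columns grow to the right and rows downward; lengths in m; the calibration is good to about 2 mm. A picture is of the moment at which its call begins: read the wrist's pose just before it.
- robot.job_done(): hands the job in, once; it reports no verdict.
Trained networks look in a picture, given as the dict that the camera call returned (one of the last four; its "shot" number tells which), for a name from the list of things; names that differ only in an ending like _2 or _b are one class to them, and where a whole thing is asked for, a point or a joint stands for the part that bears it (a point fixed in the world has none). Each returns a list of dicts, best first, with "score" (0 to 1); they miss things now and then, are a little off and sometimes report something else, mostly with a low value. They report only what shows in the picture. A call takes as long as a camera call. They do not tell look-alikes from the thing itself.
- robot.silhouettes(label, picture): "pixels" (384x512 bool, what is visible of it) and "bbox" ([centre column, centre row, width, height] in pixels, round what is visible of it).
The state is a dict: "clock": time; "q": joint angles; "qd": joint speeds; "tau": joint torques, N m; "eef_pos": TCP position; "ee_rot": TCP orientation; "force": force on the tool from outside, world axes, zero at the start; "moment": the same for the moment, N m; "finger_gap": opening from 0.0 (shut) to 1.0 (fully open).
Only numpy, scipy, OpenCV 4.12 (cv2) and the standard library are available. Lean on these libraries where they do the work, as an engineer would, in place of code of your own. Each camera call takes 0.05 s, during which the arm holds its last target.

TASK

Take the middle tray out of the desk organizer: lift the upper tray off and put it aside, set the middle tray down in the middle of the round cork mat, then restack the upper tray squarely on the bottom tray so that it sits fully down inside the corner posts. Set the trays down gently instead of dropping them, keep the binder clips in the upper tray and the note block in the middle tray, and keep clear of the lamp above and of everything else on the desk.

Things in the scene. Friction and masses are not known exactly. Their poses are not given: they have to be found in the camera images.
- upper_tray: Top one of three equal stainless steel stacking trays; loose, about 0.4 kg, two binder clips in it. Origin: centre of its underside; x along its length, y along its width, z up. Plinth (lowest 9 mm, solid) 160 x 120 mm, its top is the floor. Walls 165 x 125 mm, to z = 32 mm. Four corner angle posts, outside 169 x 129 mm, each leg 18 mm long and 3 mm thick, to z = 73 mm.
- upper_grip (a point): Centre of the upper tray's handle, 54.5 mm above its origin: a steel grip bar 70 mm long (x), 12 mm wide (y), z = 47 to 62 mm, with flat upright sides, to be pinched across y. Two uprights at x = +/-31 mm join it to a divider 3 mm thick along x, up to z = 27 mm. On each side 40 mm or more are free between bar and posts. Axes as the tray.
- middle_tray: Second tray, identical to the upper one, loose, about 0.4 kg, a note block in it. Same origin and axes. At the start it is seated on the bottom tray and the upper tray is seated on it, origins 66 mm apart.
- middle_grip (a point): Centre of the middle tray's handle, 54.5 mm above its origin, made like the upper tray's.
- bottom_tray: Lowest tray, identical in shape, fixed to the desk. Same origin (on the desk) and axes.
- seat (a point): Centre of the seat on the bottom tray, 66 mm above its origin: four ledges inside the posts carry the next tray's underside here (its origin then lies here). The posts go 7 mm higher around its plinth, with 1.5 mm play each side and no lead-in: a tray more than about 1.5 mm off stays up on the post tops, up to 7 mm high. All trays stack so. Axes as the bottom tray.
- cork_mat: Round cork mat, 220 mm in diameter, 4 mm thick, fixed, lying on the desk to the left or right of the organizer. Origin: centre of its underside.
- felt_pad: Square grey felt pad, 200 x 200 mm, 4 mm thick, fixed, on the other side of the organizer from the cork mat; nothing lies on it, a good place to put a tray aside. Origin: centre of its underside.
- lamp: Fixed desk lamp behind the organizer, not to be touched; its axes are turned as the bottom tray's. Round base 140 mm in diameter, 18 mm high, with a small toggle; origin: centre of the base's underside. Stem 16 mm thick at x = +10 mm, up to a thin arm at z = 361 mm that carries the head.
- lamp_head (a point): Centre of the lamp head's underside, 302 mm above the desk: a slim bar 46 mm wide (x), 200 mm long (y), 18 mm thick, right across above the trays' handles, its front edge 6 to 15 mm forward (to -x) of their middle and 108 mm above the upper bar. A hand coming straight down on a handle hits it: come from the trays' -x side, leaning 30 to 40 degrees. Axes as the lamp.
- clip_a: Aluminium binder clip, 41 mm wide, 26 mm deep, 25 mm high, loose in the upper tray's left (+y) half near its -x end. Origin: centre of its underside.
- clip_b: The other binder clip, alike, in the right (-y) half.
- note_block: Block of white note paper, 76 x 46 x 14 mm, loose in the middle tray's right (-y) half. Origin: centre of its underside.
- mouse: White computer mouse, 98 x 56 x 33 mm, loose on the desk beside the lamp base; leave alone. Origin: centre of its underside.
- tape_dispenser: Black tape dispenser, 150 x 62 x 88 mm, loose, far left of the desk; leave alone. Origin: centre of its underside.
- plant_pot: Green ceramic pot with a succulent, 100 mm in diameter, 110 mm high, loose, far right of the desk; leave alone. Origin: centre of its underside.
There are look-alikes about, which are no part of the job. What is shaped like the middle_tray but orange or red is not meant.

How it is judged:
By the outcome, as a careful person would: the job done as asked, in the order asked, and still so for the second after the job is handed in, with the robot touching nothing.
It also fails if it takes over 72 s, if anything falls off the work surface, if the arm or the gripper's body presses on something with over 40 N, if the wrist force passes 120 N, or if a joint passes its speed limit or range.

## Working session

There is one attempt and no reset: what is moved stays moved. The work goes in short steps, Python scripts to look and compute and a tool call to move; the robot and the scene stay as the last step left them, time stands still between calls to the robot, and variables do not carry over. Pictures are saved under pics/ and viewed, and the job is handed in when it is done.

Besides the shell and the picture viewer there is one more tool, called after "Request:" as name([rows], argument=value, ...), one row to a line, values as JSON. drive_tool: Moves the arm, as the interface text tells. Its arguments: {"type":"object","properties":{"moves":{"type":"array","items":{"type":"array","items":{"type":"number"}}},"squeeze":{"type":"number"}},"required":["moves"]}

```bash
mkdir -p pics; ls; cat > h.py <<'E'
import numpy as np,cv2,pickle
from scipy.spatial.transform import Rotation as R
from plant import robot
def q2R(q): return R.from_quat([q[1],q[2],q[3],q[0]]).as_matrix()
def shot(n):
    o=robot.get_obs(); p=robot.read_camera(n)
    if 'hand_eye' in p:
        T=np.eye(4);T[:3,:3]=q2R(o['ee_rot']);T[:3,3]=o['eef_pos'];p['T']=T@np.array(p['hand_eye'])
    else:
        T=np.eye(4);a=np.array(p['attitude']);T[:3,:3]=a if a.shape==(3,3) else q2R(a);T[:3,3]=p['origin'];p['T']=T
    return p
def cloud(p):
    z=p['z_map'];K=np.array(p['intrinsics']);v,u=np.mgrid[:z.shape[0],:z.shape[1]]
    c=np.stack([(u-K[0,2])/K[0,0]*z,(v-K[1,2])/K[1,1]*z,z],-1)
    w=c@p['T'][:3,:3].T+p['T'][:3,3];w[z<=0]=np.nan;return w
def save(p,f,s=1.5):
    cv2.imwrite('pics/'+f,cv2.resize(p['color'][:,:,::-1],None,fx=s,fy=s,interpolation=cv2.INTER_CUBIC))
E
python3 - <<'E'
from h import *
o=robot.get_obs();print(o)
for n in ['scene','side','wrist']:
    p=shot(n);save(p,n+'0.png');pickle.dump(p,open(n+'0.pkl','wb'));print(n,p['T'].round(3).tolist(),p['shot'])
    w=cloud(p)
    for l in ['upper_tray','middle_tray','bottom_tray','cork_mat','felt_pad','lamp','upper_grip','lamp_head','clip_a','mouse']:
        for d in robot.silhouettes(l,p)[:2]:
            m=d['pixels'];print(l,round(d['score'],2),np.round(d['bbox']),np.nanmedian(w[m],0).round(3),m.sum())
E
```

```text
pics
{'clock': 0.0, 'q': array([ 1.24257998e+00,  3.53646345e-01,  1.63414589e+00,  1.15614194e-05,
        1.15521730e+00, -2.37106934e-03]), 'qd': array([ 0.00098782, -0.00043668, -0.00032071,  0.00076483, -0.00085272,
       -0.00021642]), 'tau': array([ 1.96560732e-04, -6.05256701e+01, -3.42079389e+01,  6.06044205e-05,
        8.94427387e-03, -4.36610918e-06]), 'eef_pos': array([0.19989036, 0.59165685, 0.23055779]), 'ee_rot': array([ 4.07387832e-04,  8.12438756e-01,  5.83046109e-01, -5.79615863e-04]), 'force': array([ 0.01260219,  0.48281465, -0.0568816 ]), 'moment': array([-0.03529297, -0.03030288, -0.01654437]), 'finger_gap': 0.9975824067321875}
scene [[-0.238, 0.523, -0.818, 1.631], [0.971, 0.136, -0.196, 0.28], [0.009, -0.841, -0.541, 0.93], [0.0, 0.0, 0.0, 1.0]] 1
upper_tray 0.89 [217. 215.  79.  65.] [ 0.596 -0.041  0.152] 2203
middle_tray 0.88 [360. 200.  62.  41.] [0.213 0.333 0.019] 1652
middle_tray 0.58 [284. 328.  74.  87.] [0.82  0.185 0.009] 3731
bottom_tray 0.86 [220. 261.  74.  52.] [ 0.639 -0.009  0.015] 1231
cork_mat 0.7 [151. 226.  71.  45.] [ 0.484 -0.304  0.00
[... 1055 characters left out ...]
0.096  0.085] 757
felt_pad 0.64 [209. 183.  62.  42.] [0.45  0.333 0.004] 1577
felt_pad 0.46 [283. 196.  63.  46.] [ 0.596 -0.056  0.154] 1923
lamp 0.55 [313. 182.  75. 115.] [ 0.738 -0.06   0.253] 2180
upper_grip 0.63 [286. 197.  65.  53.] [ 0.595 -0.057  0.154] 1952
lamp_head 0.96 [310. 183.  76. 113.] [ 0.734 -0.061  0.193] 2033
clip_a 0.6 [268. 196.  10.   7.] [ 0.552 -0.006  0.156] 62
clip_a 0.44 [267. 209.  11.  15.] [ 0.532 -0.065  0.155] 66
wrist [[0.32, 0.903, 0.288, 0.127], [0.947, -0.305, -0.098, 0.617], [-0.0, 0.304, -0.953, 0.375], [0.0, 0.0, 0.0, 1.0]] 3
middle_tray 0.79 [ 72. 232. 142. 149.] [0.204 0.331 0.01 ] 13071
felt_pad 0.63 [154. 330. 125.  84.] [0.401 0.406 0.005] 2541
```

View pics/scene0.png

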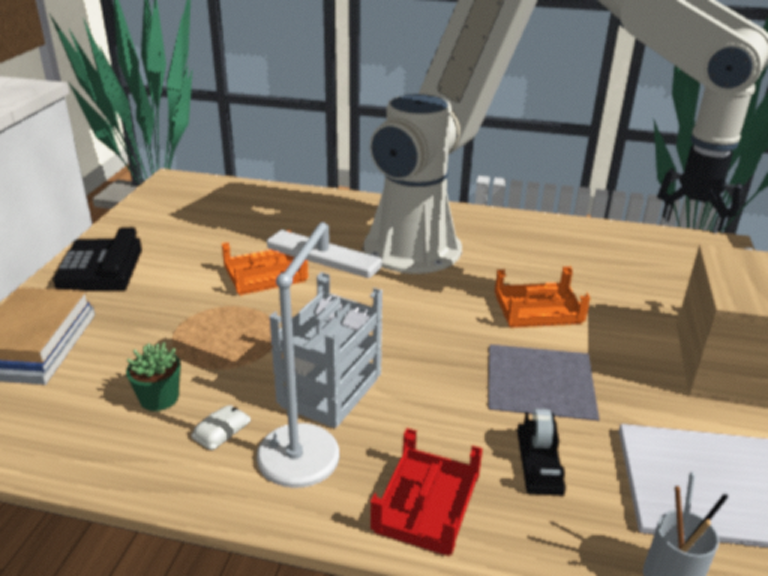

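View pics/side0.png

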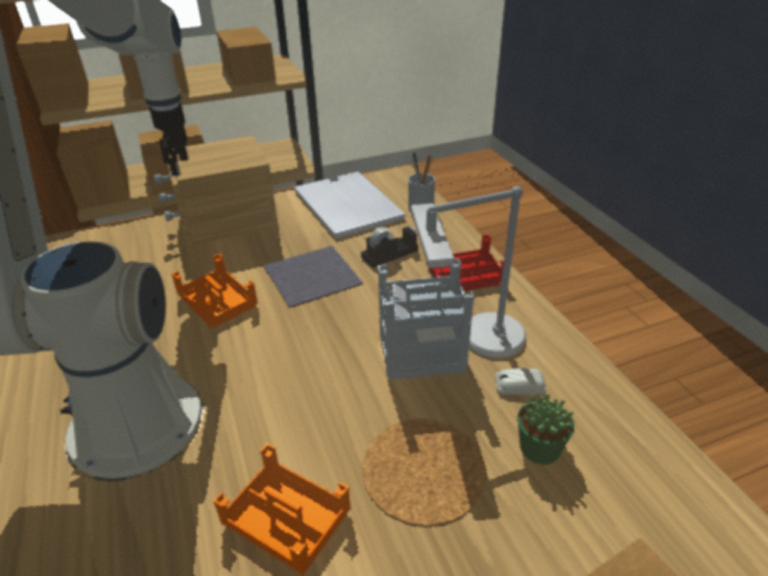

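View pics/wrist0.png

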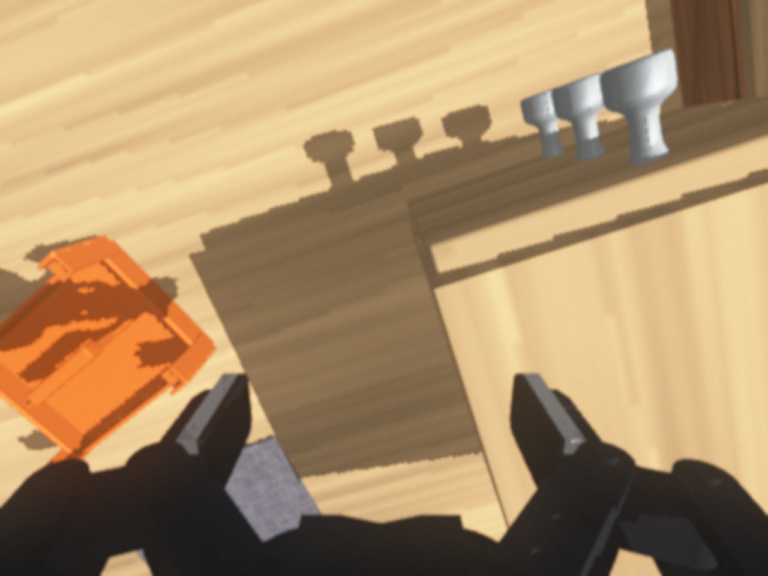

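```bash
python3 - <<'E'
from h import *
print(np.round(pickle.load(open('wrist0.pkl','rb'))['hand_eye'],3))
for n in ['scene','side']:
    p=pickle.load(open(n+'0.pkl','rb'));w=cloud(p);hsv=cv2.cvtColor(p['color'],cv2.COLOR_RGB2HSV)
    # cork region
    m=(abs(w[...,0]-.48)<.16)&(abs(w[...,1]+.31)<.16)&(w[...,2]<.02)
    for nm,c,r in (('cork',(.48,-.31),.16),('felt',(.46,.34),.16)):
        m=(abs(w[...,0]-c[0])<r)&(abs(w[...,1]-c[1])<r)&(w[...,2]<.02)&(w[...,2]>-.02)
        if nm=='felt': m&=hsv[...,1]<70
        else:
            m&=(hsv[...,1]>100)&(hsv[...,2]<200)
        k=cv2.morphologyEx(m.astype(np.uint8),cv2.MORPH_OPEN,np.ones((3,3)))
        nl,lab,st,ce=cv2.connectedComponentsWithStats(k);i=1+np.argmax(st[1:,4])
        pts=w[lab==i];print(n,nm,len(pts),pts[:,2].mean())
        h=cv2.convexHull(pts[:,:2].astype(np.float32)*1000)
        print(cv2.minEnclosingCircle(h),cv2.minAreaRect(h))
    # grey organizer
    m=(abs(w[...,0]-.6)<.14)&(abs(w[...,1]+.045)<.14)&(w[...,2]>.005)&(w[...,2]<.225)&(hsv[...,1]<90)
    pts=w[m]
    print(n,'org',len(pts),np.percentile(pts,[1,50,99],axis=0).round(3).tolist())
    for a,b in((.01,.065),(.08,.13),(.15,.17),(.19,.22)):
        q=pts[(pts[:,2]>a)&(pts[:,2]<b)]
        if len(q)>10:print(a,len(q),cv2.minAreaRect(q[:,:2].astype(np.float32)*1000))
    m=(abs(w[...,0]-.6)<.3)&(abs(w[...,1]+.045)<.2)&(w[...,2]>.29)&(w[...,2]<.335)
    print('head',cv2.minAreaRect(w[m][:,:2].astype(np.float32)*1000),m.sum())
E
```

```text
[[ 1.    -0.    -0.    -0.   ]
 [ 0.     0.953  0.304 -0.077]
 [ 0.    -0.304  0.953 -0.143]
 [ 0.     0.     0.     1.   ]]
scene cork 2847 -0.0005352345986874529
((531.0077514648438, -305.89447021484375), 185.6614990234375) ((519.6697998046875, -297.9471435546875), (346.7168273925781, 211.3520965576172), 30.640317916870117)
scene felt 3043 0.0011360469163953974
((452.7787170410156, 346.1822509765625), 142.02352905273438) ((450.67694091796875, 347.740478515625), (216.94883728027344, 203.8436737060547), 5.704185962677002)
scene org 5079 [[0.5, -0.172, 0.006], [0.626, -0.032, 0.118], [0.736, 0.041, 0.2]]
0.01 1078 ((631.0740966796875, -72.50028991699219), (199.85760498046875, 245.59219360351562), 81.99146270751953)
0.08 731 ((591.2471313476562, -42.80950927734375), (135.25241088867188, 175.94512939453125), 75.10323333740234)
0.15 816 ((590.6541137695312, -42.372291564941406), (133.21255493164062, 174.98193359375), 75.36821746826172)
0.19 252 ((591.4109497070312, -42.02604675292969), (131.62890625, 174.09591674804688), 75.21634674072266)
head ((675.9168701171875, -65.93765258789062), (
[... 395 characters left out ...]
203125), (206.1400909423828, 210.3369598388672), 4.9051194190979)
side org 4144 [[0.494, -0.167, 0.007], [0.59, -0.077, 0.132], [0.734, 0.031, 0.202]]
0.01 779 ((623.7872924804688, -75.13053131103516), (189.7449188232422, 257.093994140625), 80.31196594238281)
0.08 632 ((590.091796875, -47.84721374511719), (133.417236328125, 170.48194885253906), 74.74292755126953)
0.15 785 ((589.4302368164062, -46.91582489013672), (136.05589294433594, 168.41705322265625), 75.09083557128906)
0.19 221 ((589.3548583984375, -48.497642517089844), (130.75149536132812, 169.81643676757812), 75.02738189697266)
head ((674.0261840820312, -70.52172088623047), (201.07203674316406, 199.60519409179688), 74.639892578125) 736
```

```bash
python3 - <<'E'
from h import *
for n in ['scene','side']:
    p=shot(n);w=cloud(p)
    for l in['cork_mat','felt_pad','lamp_head','lamp','mouse','plant_pot','tape_dispenser']:
        for d in robot.silhouettes(l,p)[:2]:
            m=cv2.erode(d['pixels'].astype(np.uint8),np.ones((2,2)))>0;q=w[m];
            if 'lamp_head'==l:q=q[(q[:,2]>.296)&(q[:,2]<.325)&(q[:,0]<.66)]
            if 'lamp'==l:q=q[(q[:,2]<.03)&(q[:,2]>.006)]
            if l=='cork_mat':q=q[abs(q[:,2])<.02]
            q=q[~np.isnan(q[:,0])]
            if len(q)<30: continue
            h=cv2.convexHull(q[:,:2].astype(np.float32)*1000)
            print(n,l,round(d['score'],2),len(q),q[:,2].max().round(3),np.round(cv2.minEnclosingCircle(h)[0]),round(cv2.minEnclosingCircle(h)[1]),[np.round(x) for x in cv2.minAreaRect(h)], np.round(cv2.fitEllipse(h)[0]),np.round(cv2.fitEllipse(h)[1]))
E
```

```text
scene cork_mat 0.76 2141 0.008 [ 475. -301.] 111 [array([ 481., -308.]), array([216., 199.]), np.float64(20.0)] [ 477. -304.] [207. 221.]
scene felt_pad 0.71 34 0.193 [567. -59.] 46 [array([567., -61.]), array([92., 17.]), np.float64(15.0)] [566. -61.] [24. 95.]
scene felt_pad 0.63 2933 0.075 [481. 354.] 154 [array([492., 353.]), array([278., 201.]), np.float64(6.0)] [471. 348.] [234. 321.]
scene lamp_head 0.75 781 0.325 [608. -41.] 98 [array([607., -41.]), array([195.,  44.]), np.float64(75.0)] [607. -43.] [ 56. 234.]
scene lamp 0.94 1534 0.03 [ 494. -149.] 364 [array([ 504., -170.]), array([723., 133.]), np.float64(25.0)] [ 490. -170.] [252. 759.]
scene mouse 0.59 628 0.033 [ 743. -196.] 51 [array([ 744., -194.]), array([51., 96.]), np.float64(62.0)] [ 746. -196.] [ 63. 114.]
scene plant_pot 0.76 1125 0.118 [ 688. -341.] 51 [array([ 694., -342.]), array([88., 94.]), np.float64(44.0)] [ 691. -343.] [92. 97.]
scene tape_dispenser 0.79 1299 0.09 [660. 354.] 99 [array([660., 353.]), array([196.,  71.]), np.float64(5.0)] [664. 358.] [ 82. 217.]
side cork_mat 0.98 4469 0.01 [ 473. -311.]
[... 444 characters left out ...]
4(55.0)] [766. -60.] [118. 135.]
side mouse 0.77 508 0.035 [ 735. -208.] 49 [array([ 734., -208.]), array([50., 95.]), np.float64(66.0)] [ 733. -210.] [ 60. 105.]
side mouse 0.33 1796 0.207 [660.  66.] 228 [array([660.,  66.]), array([423., 215.]), np.float64(65.0)] [670. 106.] [225. 658.]
side plant_pot 0.87 1234 0.119 [ 710. -323.] 86 [array([ 715., -329.]), array([172.,  94.]), np.float64(41.0)] [ 711. -324.] [112. 176.]
side tape_dispenser 0.96 621 0.09 [677. 341.] 78 [array([676., 345.]), array([153.,  60.]), np.float64(11.0)] [674. 344.] [ 70. 183.]
side tape_dispenser 0.47 483 0.035 [ 735. -210.] 50 [array([ 734., -211.]), array([46., 93.]), np.float64(66.0)] [ 733. -209.] [ 62. 107.]
```

```bash
cat >> h.py <<'E'
def tool(yaw,lean):
    y,l=np.radians([yaw,lean]);tx=np.array([np.cos(y),np.sin(y),0]);X=np.array([-np.sin(y),np.cos(y),0])
    Z=np.cos(l)*np.array([0,0,-1])+np.sin(l)*tx;return np.stack([X,np.cross(Z,X),Z],1)
def plan(Rt,pt,Rc=None,pc=None):
    o=robot.get_obs()
    if Rc is None:Rc=q2R(o['ee_rot']);pc=np.array(o['eef_pos'])
    rv=np.degrees(R.from_matrix(Rc.T@Rt).as_rotvec())
    d=np.array(pt)-pc
    print('rotvec(tool)',rv.round(2),'shift after turn, new tool axes mm',(Rt.T@d*1000).round(1),'before turn',(Rc.T@d*1000).round(1),'world',(d*1000).round(1))
E
python3 - <<'E'
from h import *
g=np.array([.590,-.045,.1865]);Rt=tool(-15,35)
plan(Rt,g-.13*Rt[:,2])
E
```

```text
rotvec(tool) [-34.99   1.12  -3.55] shift after turn, new tool axes mm [-514.5  418.   217.3] before turn [-483.5  499.   -61.7] world [ 317.9 -617.8   61.7]
```

Request:
drive_tool([
  [0,0,-60,0,0,0,40],
  [-40,42,0,0,0,0,40],
  [-40,42,0,0,0,0,40],
  [-40,42,0,0,0,0,40],
  [-40,42,0,0,0,0,40],
  [0,0,0,-8.75,0.28,-0.89,40],
  [0,0,0,-8.75,0.28,-0.89,40],
  [0,0,0,-8.75,0.28,-0.89,40],
  [0,0,0,-8.75,0.28,-0.89,40],
], squeeze=80)

```text
clock: 3.58
eef_pos: [0.3082, 0.3872, 0.2923]
ee_rot: [0.24, 0.756, 0.58, 0.186]
force: [0.2, -0.3, -0.3]
finger_gap: 0.473
```

```bash
python3 - <<'E'
from h import *
g=np.array([.590,-.045,.1865]);Rt=tool(-15,35)
print(robot.get_obs())
plan(Rt,g-.13*Rt[:,2])
E
```

```text
{'clock': 3.575, 'q': array([ 1.30686131,  0.08277448,  1.98767204, -0.67988684,  1.16518183,
        0.30520212]), 'qd': array([ 0.78859725,  0.20582329,  0.31245706, -1.34175873,  0.21460565,
        1.34796143]), 'tau': array([ -6.31852627, -42.47095942, -34.38266873,  -0.94660744,
         0.37987833,  -2.23548219]), 'eef_pos': array([0.30815903, 0.38719798, 0.29225105]), 'ee_rot': array([0.23958318, 0.75605548, 0.58008848, 0.18568079]), 'force': array([ 0.19623565, -0.30082107, -0.32204906]), 'moment': array([0.02728819, 0.28817454, 0.03870437]), 'finger_gap': 0.47282316066162244}
rotvec(tool) [ 0.29 -0.16 -0.05] shift after turn, new tool axes mm [-344.5  254.   176.9] before turn [-344.8  253.4  177.3] world [ 209.8 -412.9    0.7]
```

Request:
drive_tool([
  [-34.5,25.4,17.7,0,0,0,40],
  [-34.5,25.4,17.7,0,0,0,40],
  [-34.5,25.4,17.7,0,0,0,40],
  [-34.5,25.4,17.7,0,0,0,40],
  [-34.5,25.4,17.7,0,0,0,40],
  [-34.5,25.4,17.7,0,0,0,40],
  [-34.5,25.4,17.7,0,0,0,40],
  [-34.5,25.4,17.7,0,0,0,40],
  [-34.5,25.4,17.7,0,0,0,40],
  [-34.5,25.4,17.7,0,0,0,40],
  [0,0,0,0,0,0,40],
  [0,0,0,0,0,0,40],
])

```text
clock: 5.08
eef_pos: [0.5174, -0.0268, 0.2918]
ee_rot: [0.239, 0.757, 0.58, 0.183]
force: [-0.0, 0.8, 1.0]
finger_gap: 0.472
```

```bash
python3 - <<'E'
from h import *
p=shot('wrist');save(p,'w1.png');pickle.dump(p,open('w1.pkl','wb'))
p=shot('side');save(p,'s1.png');print(robot.get_obs())
E
```

```text
{'clock': 5.175, 'q': array([ 0.07168678, -0.14230461,  2.2016806 , -0.37945766,  0.52910503,
       -0.9639231 ]), 'qd': array([ 0.01107429, -0.00073762,  0.00039331,  0.00178112,  0.00092261,
       -0.00393758]), 'tau': array([-8.32624398e-01, -2.49362326e+01, -3.59701860e+01, -9.95500311e-01,
       -2.76520193e+00,  1.35451739e-02]), 'eef_pos': array([ 0.51740808, -0.02558142,  0.2919552 ]), 'ee_rot': array([0.23841167, 0.75623454, 0.58112294, 0.18320839]), 'force': array([0.01380976, 0.06266214, 0.44839186]), 'moment': array([ 0.12071493,  0.26073273, -0.0312549 ]), 'finger_gap': 0.4708569647767885}
```

View pics/w1.png

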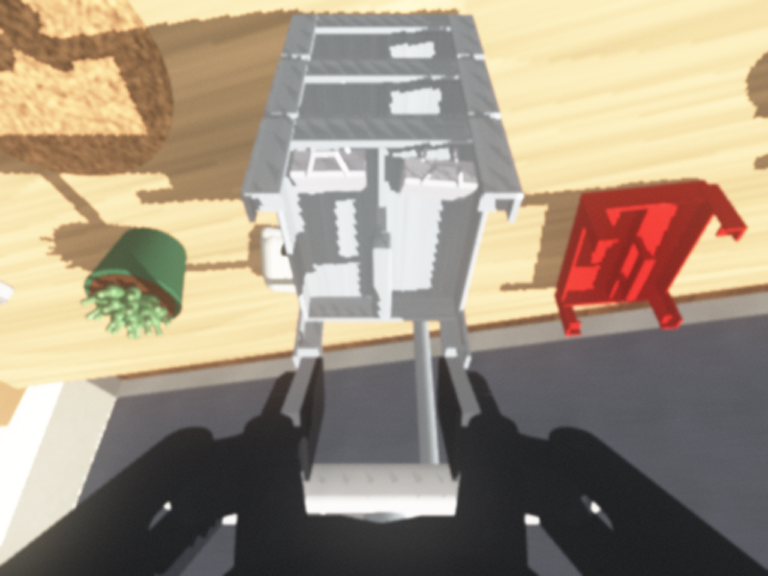

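View pics/s1.png

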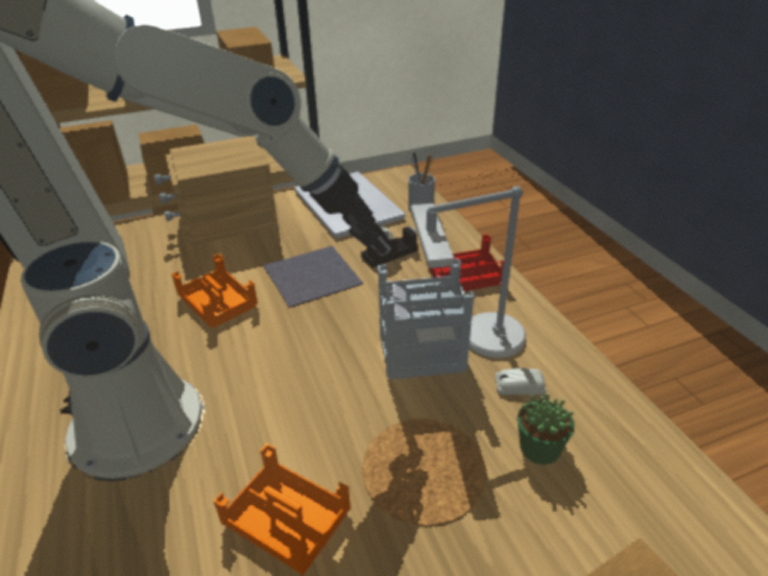

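```bash
python3 - <<'E'
from h import *
for n,f in(('w','w1.pkl'),('scene','scene0.pkl'),('side','side0.pkl')):
    p=pickle.load(open(f,'rb'));w=cloud(p)
    m=(abs(w[...,0]-.59)<.13)&(abs(w[...,1]+.045)<.13)
    for a,b in((.198,.21),(.155,.205),(.14,.166),(.05,.12)):
        q=w[m&(w[...,2]>a)&(w[...,2]<b)]
        # drop fingers: none in range
        if len(q)<20: continue
        r=cv2.minAreaRect(q[:,:2].astype(np.float32)*1000);print(n,a,len(q),np.round(r[0],1),np.round(r[1],1),round(r[2],2))
    t=np.radians(-15);c=np.array([.590,-.045]);L=(w[...,:2]-c)@np.array([[np.cos(t),-np.sin(t)],[np.sin(t),np.cos(t)]])
    m=(abs(L[...,0])<.05)&(abs(L[...,1])<.02)&(w[...,2]>.175)&(w[...,2]<.2)
    print(n,'bar',m.sum(),np.percentile(L[m],[3,50,97],axis=0).round(4).tolist() if m.sum() else'', np.percentile(w[m][:,2],[5,50,95]).round(4) if m.sum() else '')
    if m.sum()>10: print(cv2.minAreaRect(L[m].astype(np.float32)*1000))
E
```

```text
w 0.198 1325 [588.6 -45.6] [129.3 168.4] 75.07
w 0.155 8806 [589.4 -45.8] [129.5 170.7] 75.02
w 0.14 16460 [589.  -45.6] [129.2 168.9] 75.01
w 0.05 5447 [527.2 -28.4] [129.7  41. ] 75.15
w bar 783 [[-0.0352, -0.0063], [-0.0153, -0.001], [0.03, 0.0049]] [0.1816 0.1941 0.1951]
((-1.3456382751464844, -0.8605599403381348), (69.98866271972656, 12.002368927001953), 0.04384910315275192)
scene 0.198 81 [592.2 -42.8] [130.6 172.1] 75.21
scene 0.155 1053 [591.  -42.7] [133.7 175. ] 74.98
scene 0.14 1306 [591.8 -41.7] [131.3 175.9] 74.42
scene 0.05 1269 [591.2 -42.8] [135.3 175.9] 75.1
scene bar 136 [[-0.0296, -0.0022], [0.0059, 0.0064], [0.0358, 0.0101]] [0.1777 0.1886 0.1927]
((2.565387725830078, 4.127191066741943), (71.61006164550781, 13.573152542114258), 1.5412025451660156)
side 0.198 92 [589.4 -48.5] [130.8 169.8] 75.03
side 0.155 970 [589.9 -47.3] [136.  170.6] 74.44
side 0.14 1365 [589.8 -47. ] [135.9 169.2] 75.06
side 0.05 981 [590.1 -47.9] [133.4 170.4] 74.74
side bar 139 [[-0.0329, -0.0102], [-0.0002, -0.0059], [0.0328, 0.0023]] [0.1794 0.1904 0.195 ]
((0.10892486572265625, -2.698202133178711), (67.7833480834961, 17.2155704498291), 0.6436643600463867)
```

```bash
python3 - <<'E'
from h import *
g=np.array([.5885,-.0455,.1865]);Rt=tool(-15,35)
plan(Rt,g+.021*Rt[:,2]);print(g+.021*Rt[:,2])
E
```

```text
rotvec(tool) [-0.   -0.05  0.07] shift after turn, new tool axes mm [ -0.8  -0.  149.7] before turn [ -1.   -0.  149.7] world [  82.7  -23.  -122.7]
[ 0.60013468 -0.0486175   0.16929781]
```

Request:
drive_tool([
  [-1,0,25,0,0,0,40],
  [0,0,25,0,0,0,40],
  [0,0,25,0,0,0,40],
  [0,0,25,0,0,0,40],
  [0,0,20,0,0,0,40],
  [0,0,15,0,0,0,40],
  [0,0,10,0,0,0,40],
  [0,0,5,0,0,0,40],
  [0,0,0,0,0,0,40],
  [0,0,0,0,0,0,40],
])

```text
clock: 6.42
eef_pos: [0.6007, -0.0493, 0.1696]
ee_rot: [0.239, 0.756, 0.581, 0.183]
force: [-0.2, 0.1, -0.1]
finger_gap: 0.466
```

```bash
python3 - <<'E'
from h import *
p=shot('wrist');save(p,'w2.png')
p=shot('side');save(p,'s2.png');o=robot.get_obs();print(o['eef_pos'],o['force'],o['moment'])
g=np.array([.5885,-.0455,.1865]);Rt=tool(-15,35)
plan(Rt,g+.021*Rt[:,2])
E
```

```text
[ 0.60067782 -0.04959871  0.16967158] [-0.62761791  0.21521233 -0.24837977] [ 0.12838267  0.26235249 -0.01779837]
rotvec(tool) [ 0.05 -0.02  0.01] shift after turn, new tool axes mm [ 0.8 -0.9 -0.1] before turn [ 0.8 -0.9 -0.1] world [-0.5  1.  -0.4]
```

View pics/w2.png

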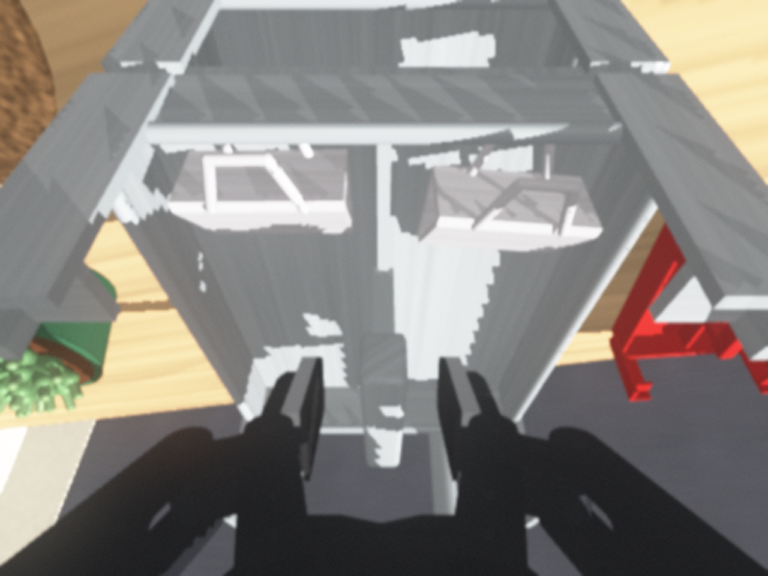

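View pics/s2.png

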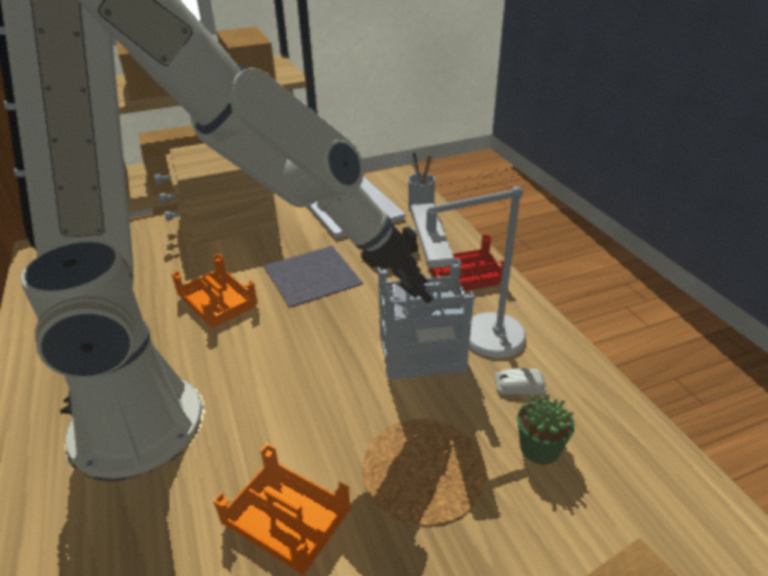

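Request:
drive_tool([
  [0.6,0,0,0,0,0,25],
  [0,0,0,0,0,0,14],
  [0,0,0,0,0,0,6],
  [0,0,0,0,0,0,4],
  [0,0,0,0,0,0,4],
  [0,0,0,0,0,0,4],
], squeeze=70)

```text
clock: 7.28
eef_pos: [0.6009, -0.0492, 0.1695]
ee_rot: [0.239, 0.757, 0.581, 0.183]
force: [-2.1, 1.4, 5.1]
finger_gap: 0.126
```

```bash
python3 - <<'E'
from h import *
o=robot.get_obs();print(o['eef_pos'],o['ee_rot'],o['force'],o['moment'],o['finger_gap']*85.4)
pickle.dump(o,open('grasp_upper.pkl','wb'))
Rt=tool(-15,35);print((Rt.T@np.array([0,0,4])).round(2),(Rt.T@np.array([np.cos(np.radians(-15)),np.sin(np.radians(-15)),0])).round(3))
p=shot('wrist');save(p,'w3.png')
E
```

```text
[ 0.60090594 -0.04917439  0.16950954] [0.23878003 0.75650345 0.58058225 0.18333271] [-2.13444733  1.37785015  5.14197711] [0.14704508 0.3093628  0.03859519] 10.726801871763975
[ 0.    2.29 -3.28] [-0.     0.819  0.574]
```

View pics/w3.png

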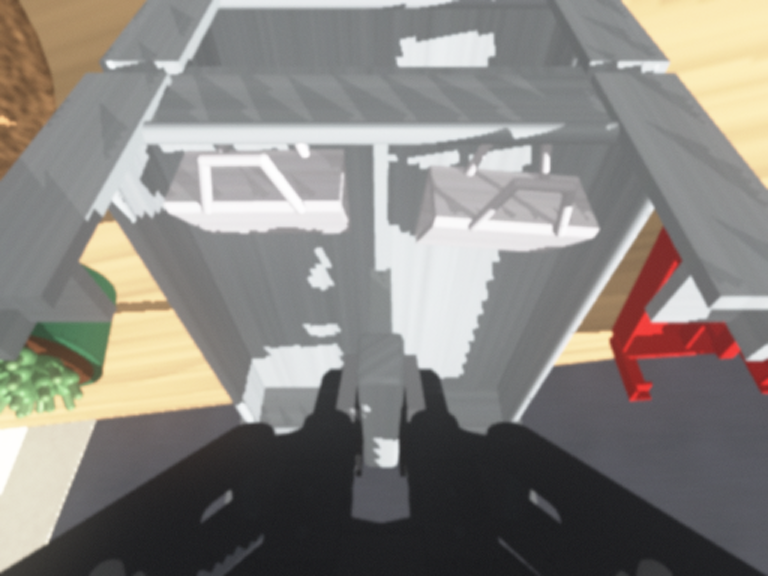

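Request:
drive_tool([
  [0,1.15,-1.64,0,0,0,4],
  [0,1.7,-2.5,0,0,0,4],
  [0,2.3,-3.3,0,0,0,4],
  [0,2.3,-3.3,0,0,0,4],
  [0,0,0,0,0,0,4],
  [0,0,0,0,0,0,4],
])

```text
clock: 8.07
eef_pos: [0.6007, -0.0492, 0.1823]
ee_rot: [0.239, 0.757, 0.581, 0.183]
force: [-0.1, 0.7, -5.7]
finger_gap: 0.125
```

```bash
python3 - <<'E'
from h import *
o=robot.get_obs();print(o['eef_pos'],o['ee_rot'],o['force'],o['moment'],o['finger_gap']*85.4)
p=shot('wrist');save(p,'w4.png')
p=shot('side');cv2.imwrite('pics/s4.png',cv2.resize(p['color'][130:290,210:370,::-1],None,fx=3.5,fy=3.5,interpolation=cv2.INTER_CUBIC))
E
```

```text
[ 0.60069071 -0.04922318  0.18228006] [0.23865625 0.75657758 0.58061092 0.18309699] [-0.14593727  0.685455   -5.71710111] [ 0.21784175  0.62448538 -0.05207961] 10.658853133306557
```

View pics/w4.png

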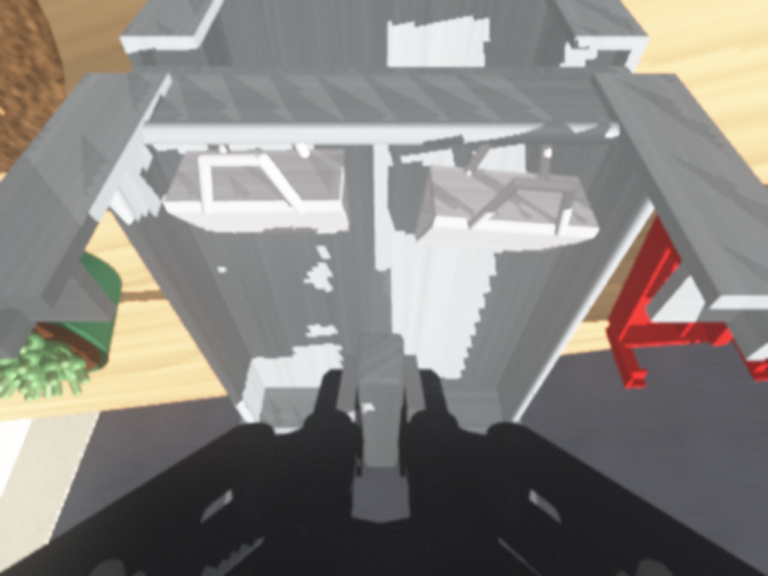

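View pics/s4.png

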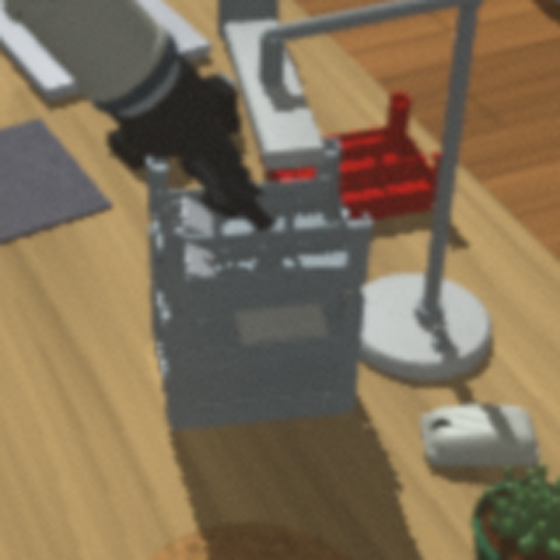

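```bash
python3 - <<'E'
from h import *
o=robot.get_obs();Rc=q2R(o['ee_rot']);pc=o['eef_pos']
tx=np.array([np.cos(np.radians(15)),-np.sin(np.radians(15)),0])
A=pc-.07*tx+np.array([0,0,.02]);plan(Rc,A)
B=np.array([.466,.343,.17]);plan(Rc,B,Rc,A)
plan(tool(5,35),B,Rc,B)
E
```

```text
rotvec(tool) [0. 0. 0.] shift after turn, new tool axes mm [  0.  -45.9 -56.5] before turn [  0.  -45.9 -56.5] world [-67.6  18.1  20. ]
rotvec(tool) [0. 0. 0.] shift after turn, new tool axes mm [ 344.  -150.7  -66.4] before turn [ 344.  -150.7  -66.4] world [-67.  374.1 -32.2]
rotvec(tool) [ -0.    11.48 -16.37] shift after turn, new tool axes mm [0. 0. 0.] before turn [0. 0. 0.] world [0. 0. 0.]
```

Request:
drive_tool([
  [0,-3.9,-5.5,0,0,0,4],
  [0,-9,-11,0,0,0,4],
  [0,-11,-14,0,0,0,4],
  [0,-11,-14,0,0,0,4],
  [0,-11,-12,0,0,0,4],
  [10,-5,-2.4,0,0,0,4],
  [20,-9,-4,0,0,0,4],
  [30,-13,-6,0,0,0,4],
  [32,-14,-6,0,0,0,4],
  [32,-14,-6,0,0,0,4],
  [32,-14,-6,0,0,0,4],
])

```text
clock: 9.55
eef_pos: [0.5013, 0.1401, 0.188]
ee_rot: [0.238, 0.756, 0.581, 0.184]
force: [1.2, 0.3, -5.1]
finger_gap: 0.127
```

Request:
drive_tool([
  [32,-14,-6,0,1,-1.4,4],
  [32,-14,-6,0,1.3,-1.86,4],
  [32,-14,-6,0,1.3,-1.86,4],
  [30,-13,-6,0,1.3,-1.86,4],
  [25,-11,-5,0,1.3,-1.86,4],
  [20,-9,-4,0,1.3,-1.86,4],
  [10,-5,-2,0,1.3,-1.86,4],
  [0,0,0,0,1.3,-1.86,4],
  [0,0,0,0,1.3,-1.86,4],
  [0,0,0,0,0,0,4],
])

```text
clock: 10.8
eef_pos: [0.449, 0.3298, 0.1703]
ee_rot: [0.204, 0.645, 0.702, 0.221]
force: [-0.4, 0.2, -4.6]
finger_gap: 0.13
```

```bash
python3 - <<'E'
from h import *
o=robot.get_obs();print(o['eef_pos'],o['ee_rot'],o['force'],o['moment'],o['finger_gap']*85.4)
plan(tool(5,35),np.array([.466,.343,.060]))
p=shot('wrist');save(p,'w5.png')
p=shot('scene');save(p,'s5.png')
E
```

```text
[0.44899152 0.32975397 0.17029322] [0.20369674 0.64529017 0.70224506 0.22126931] [-0.39510032  0.24771605 -4.55347695] [-0.02983274  0.67228837  0.01268153] 11.06019140096219
rotvec(tool) [ 0.01  0.12 -0.12] shift after turn, new tool axes mm [ 11.7 -48.4 100.7] before turn [ 11.8 -48.5 100.7] world [  17.    13.2 -110.3]
```

View pics/w5.png

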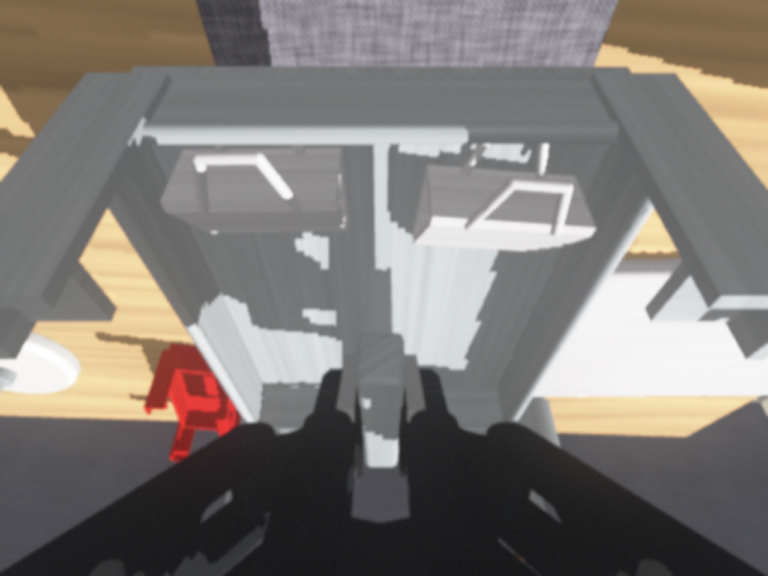

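View pics/s5.png

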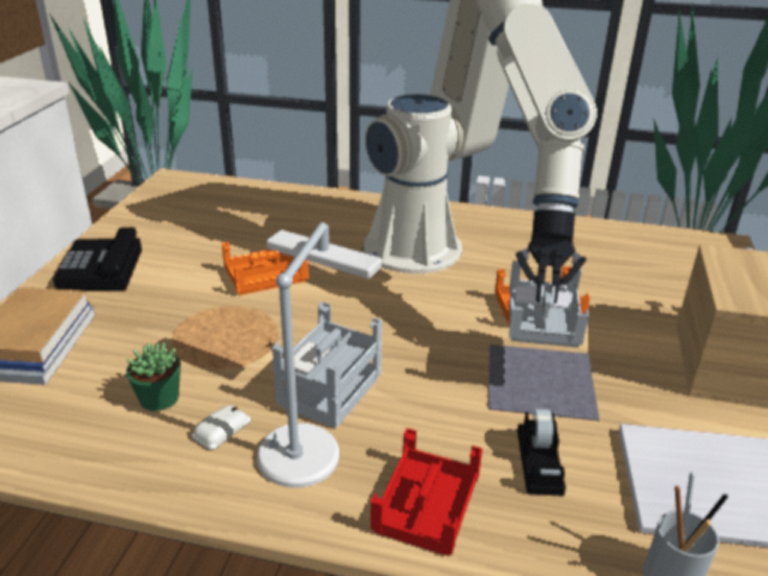

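Request:
drive_tool([
  [1.5,-6,12,0,0,0,4],
  [2.3,-10,20,0,0,0,4],
  [2.5,-10,20,0,0,0,4],
  [2.5,-10,20,0,0,0,4],
  [2,-8,18,0,0,0,4],
  [1,-4.5,10.7,0,0,0,4],
  [0,-3.4,4.9,0,0,0,4],
  [0,-2.3,3.3,0,0,0,4],
  [0,-1.1,1.6,0,0,0,4],
  [0,0,0,0,0,0,4],
])

```text
clock: 12.15
eef_pos: [0.4662, 0.3531, 0.0674]
ee_rot: [0.199, 0.65, 0.704, 0.204]
force: [-0.7, 0.8, -5.1]
finger_gap: 0.127
```

```bash
python3 - <<'E'
from h import *
o=robot.get_obs();print(o['eef_pos'],o['ee_rot'],o['force'],o['moment'])
plan(tool(5,35),np.array([.466,.343,.0415]))
p=shot('side');cv2.imwrite('pics/s6.png',cv2.resize(p['color'][130:290,90:290,::-1],None,fx=3.5,fy=3.5,interpolation=cv2.INTER_CUBIC))
E
```

```text
[0.46622783 0.35311441 0.06740281] [0.1987101  0.65036934 0.7043206  0.2036333 ] [-0.670831    0.76208783 -5.14029357] [-0.0473334   0.60863857 -0.04845699]
rotvec(tool) [-1.95  1.1  -0.09] shift after turn, new tool axes mm [-10.1 -15.8  20.6] before turn [ -9.7 -15.   21.3] world [ -0.2 -10.1 -25.9]
```

View pics/s6.png

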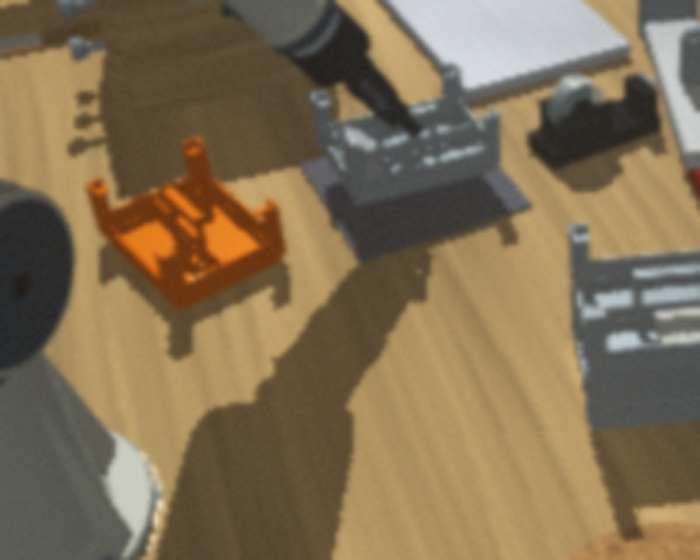

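```bash
python3 - <<'E'
from h import *
o=robot.get_obs();print(o['q'].round(3),o['qd'].round(3))
E
```

```text
[ 0.884  0.436  2.168 -1.295  0.433  0.414] [-0.    -0.002  0.002 -0.001  0.001 -0.001]
```

Request:
drive_tool([
  [0,6,-8,0,0,0,4],
  [0,6,-8,0,0,0,4],
  [0,0,0,-0.5,2.2,-3.1,4],
  [0,0,0,-0.5,2.5,-3.1,4],
  [0,0,0,-0.5,2.5,-3.1,4],
  [0,0,0,-0.4,2.5,-3.1,4],
  [0,0,0,0,0,0,4],
  [0,0,0,0,0,0,4],
])

```text
clock: 13.2
eef_pos: [0.47, 0.3585, 0.1031]
ee_rot: [0.164, 0.552, 0.784, 0.233]
force: [-0.1, 0.2, -4.4]
finger_gap: 0.131
```

```bash
python3 - <<'E'
from h import *
o=robot.get_obs();print(o['eef_pos'],o['q'].round(3),o['force'],o['moment'])
plan(tool(20,35),np.array([.4653,.347,.0455]))
E
```

```text
[0.46998404 0.35853515 0.10305047] [ 0.785  0.333  2.208 -1.295  0.245  0.094] [-0.07840984  0.23351865 -4.36358432] [-0.2515031   0.60338136  0.00827166]
rotvec(tool) [-1.89  0.18 -0.29] shift after turn, new tool axes mm [ -9.2 -39.8  42.4] before turn [ -9.3 -38.4  43.7] world [ -4.7 -11.5 -57.6]
```

```bash
cat > kin.py <<'E'
import numpy as np
from scipy.optimize import least_squares
from scipy.spatial.transform import Rotation as R
def rz(a):return R.from_euler('z',a).as_matrix()
def ry(a):return R.from_euler('y',a).as_matrix()
def fk(q,P):
    h,a1,L1,e,L2,Lt=P
    R1=rz(q[0]);R2=R1@ry(q[1]);R3=R2@ry(q[2]);R4=R3@rz(q[3])@ry(q[4]);R6=R4@rz(q[5])
    p=np.array([0,0,h])+R1@[a1,0,0]+R2@[0,0,L1]+R3@[e,0,L2]+R4@[0,0,Lt]
    return R6,p
D=[([1.24257998e+00,3.53646345e-01,1.63414589e+00,1.15e-05,1.15521730e+00,-2.37e-03],[0.19989036,0.59165685,0.23055779],[4.07e-04,.812438756,.583046109,-5.796e-04]),
([0.07168678,-0.14230461,2.2016806,-0.37945766,0.52910503,-0.9639231],[0.51740808,-0.02558142,0.2919552],[0.23841167,0.75623454,0.58112294,0.18320839]),
([.884,.436,2.168,-1.295,.433,.414],[0.46622783,0.35311441,0.06740281],[0.1987101,0.65036934,0.7043206,0.2036333]),
([.785,.333,2.208,-1.295,.245,.094],[0.46998404,0.35853515,0.10305047],[0.164,0.552,0.784,0.233])]
f=lambda P:np.concatenate([fk(q,P)[1]-p for q,p,_ in D])
s=least_squares(f,[.35,0,.45,0,.45,.3]);P=s.x
LO=np.array([-2.63,-.92,.06,-1.3,0,-3.02]);HI=np.array([2.63,2.1,2.66,4.44,2.69,3.02])
def R0fix():
    q,p,w=D[0];Rm=R.from_quat([*w[1:],w[0]]).as_matrix();return fk(q,P)[0].T@Rm
RF=R0fix()
def ik(Rt,pt,tries=40,seed=None):
    best=None;rng=np.random.default_rng(0)
    def F(q):
        A,p=fk(q,P);return np.concatenate([(p-pt)*10,R.from_matrix(Rt.T@A@RF).as_rotvec()])
    out=[]
    for i in range(tries):
        q0=seed if (seed is not None and i==0) else rng.uniform([-1,-.3,1.2,-1.2,.1,-3],[1,1,2.5,3.5,1.5,3])
        r=least_squares(F,np.clip(q0,LO+.001,HI-.001),bounds=(LO,HI))
        if r.cost<1e-8 and not any(np.abs(r.x-x).max()<.02 for x in out):out.append(r.x)
    return out
if __name__=='__main__':
    print(P.round(4),np.abs(s.fun).max())
    print(R.from_matrix(RF).as_rotvec())
    for q,p,w in D:
        Rm=R.from_quat([*w[1:],w[0]]).as_matrix();print(np.degrees(R.from_matrix(Rm.T@fk(q,P)[0]@RF).magnitude()))
E
python3 kin.py
```

```text
[0.2906 0.0035 0.5635 0.0561 0.4912 0.3379] 0.001429806872619177
[-7.43783455e-07  1.04910940e-06  3.14159161e+00]
0.0
7.597795658357419e-05
0.050707414278201
0.06888308824791102
```

```bash
cat > t.py <<'E'
from kin import *
import sys
from h import tool
g=np.array([.5885,-.0455,.1865-.066])
def show(n,yaw,lean,gp,d=.0207):
    Rt=tool(yaw,lean);pt=gp+d*Rt[:,2]
    s=ik(Rt,pt,14);print(n,yaw,lean,[x.round(2).tolist() for x in s])
for l in (25,30,35,40): show('bottom-seat',-15,l,g)
for l in (30,35): show('upper',-15,l,g+[0,0,.066])
for y in(-60,-45,-30,-15,0,): show('cork',y,35,np.array([.474,-.308,.0585]))
for y in(-15,5,20,35,45,55,65): show('felt',y,35,np.array([.453,.342,.0585]))
E
python3 t.py
```

```text
bottom-seat -15 25 [[-0.02, 0.34, 2.11, -0.37, 0.28, -1.0]]
bottom-seat -15 30 [[-0.01, 0.33, 2.17, -0.77, 0.18, -0.59]]
bottom-seat -15 35 []
bottom-seat -15 40 [[0.02, 0.35, 2.27, 3.97, 0.24, 0.97]]
upper -15 30 [[-0.01, 0.21, 2.13, -0.41, 0.32, -0.96]]
upper -15 35 [[0.0, 0.2, 2.18, -0.76, 0.22, -0.6]]
cork -60 35 []
cork -45 35 [[-0.48, 0.46, 2.29, 3.86, 0.27, 1.12]]
cork -30 35 [[-0.6, 0.46, 2.3, 2.95, 0.23, 1.69]]
cork -15 35 [[-0.72, 0.47, 2.28, 2.13, 0.3, 2.18]]
cork 0 35 [[-0.81, 0.49, 2.22, 1.6, 0.43, 2.39]]
felt -15 35 [[0.95, 0.53, 2.1, -1.18, 0.62, 0.68]]
felt 5 35 []
felt 20 35 [[0.78, 0.47, 2.27, 4.12, 0.29, 0.98]]
felt 35 35 [[0.66, 0.46, 2.3, 3.27, 0.23, 1.48]]
felt 45 35 [[0.58, 0.46, 2.29, 2.64, 0.24, 1.89]]
felt 55 35 [[0.51, 0.47, 2.27, 2.13, 0.3, 2.18]]
felt 65 35 [[0.44, 0.48, 2.24, 1.75, 0.38, 2.35]]
```

```bash
cat > t2.py <<'E'
from t import show,np
print('---')
for l in(20,25,30):
  for y in(-45,-30,-15,0): show('cork',y,l,np.array([.474,-.308,.0585]))
for l in (20,25,35):
  for y in (-25,-15,-5): show('felt',y,l,np.array([.453,.342,.0585]))
for l in (20,25,35): show('felt hi',-15,l,np.array([.453,.342,.1485]))
for l in (20,25): show('cork hi',-15,l,np.array([.474,-.308,.1485]))
for l in (20,25): show('seat hi',-15,l,np.array([.5885,-.0455,.20])+[-.06,.016,0])
E
python3 t2.py | sed '1,/---/d'
```

```text
cork -45 20 [[-0.53, 0.44, 2.14, -0.37, 0.25, -0.97]]
cork -30 20 [[-0.59, 0.44, 2.14, 0.1, 0.22, -1.73]]
cork -15 20 [[-0.65, 0.44, 2.13, 0.49, 0.28, -2.41]]
cork 0 20 [[-0.7, 0.46, 2.1, 0.63, 0.38, -2.83]]
cork -45 25 [[-0.51, 0.44, 2.19, -0.89, 0.15, -0.44]]
cork -30 25 [[-0.59, 0.43, 2.2, 0.37, 0.08, -2.0]]
cork -15 25 [[-0.67, 0.44, 2.18, 0.97, 0.2, -2.91]]
cork 0 25 []
cork -45 30 [[-0.5, 0.45, 2.24, 4.37, 0.15, 0.59]]
cork -30 30 [[-0.6, 0.44, 2.25, 2.68, 0.08, 1.97]]
cork -15 30 [[-0.69, 0.45, 2.23, 1.67, 0.21, 2.66]]
cork 0 30 [[-0.77, 0.47, 2.18, 1.31, 0.37, 2.72]]
felt -25 20 [[0.83, 0.51, 1.99, -0.6, 0.62, 0.18]]
felt -15 20 [[0.82, 0.49, 2.03, -0.63, 0.54, 0.04]]
felt -5 20 [[0.79, 0.47, 2.07, -0.64, 0.46, -0.13]]
felt -25 25 [[0.88, 0.52, 2.01, -0.76, 0.64, 0.37]]
felt -15 25 [[0.86, 0.5, 2.06, -0.83, 0.54, 0.26]]
felt -5 25 [[0.84, 0.48, 2.1, -0.9, 0.45, 0.15]]
felt -25 35 [[0.97, 0.56, 2.04, -1.03, 0.72, 0.69]]
felt -15 35 [[0.95, 0.53, 2.1, -1.18, 0.62, 0.68]]
felt -5 35 []
felt hi -15 20 [[0.82, 0.33, 1.99, -0.48, 0.71, -0.14]]
felt hi -15 25 [[0.86, 0.33, 2.02, -0.64, 0.69, 0.03]]
felt hi -15 35 [[0.95, 0.36, 2.08, -0.96, 0.72, 0.39]]
cork hi -15 20 [[-0.65, 0.27, 2.08, 0.28, 0.48, -2.19]]
cork hi -15 25 [[-0.67, 0.26, 2.14, 0.47, 0.38, -2.39]]
seat hi -15 20 [[-0.0, 0.13, 2.12, -0.16, 0.56, -1.19]]
seat hi -15 25 [[0.01, 0.11, 2.18, -0.27, 0.45, -1.08]]
```

```bash
python3 - <<'E'
from h import *
plan(tool(-15,35),np.array([.4654,.3383,.0455]))
E
```

```text
rotvec(tool) [ -1.84 -19.42  28.71] shift after turn, new tool axes mm [-20.7 -32.3  47.6] before turn [-17.5 -40.8  42.1] world [ -4.6 -20.2 -57.6]
```

Request:
drive_tool([
  [0,5,-8,-0.15,-1.6,2.4,4],
  [0,5,-8,-0.15,-1.6,2.4,4],
  [0,0,0,-0.15,-1.6,2.4,4],
  [0,0,0,-0.15,-1.6,2.4,4],
  [0,0,0,-0.15,-1.6,2.4,4],
  [0,0,0,-0.15,-1.6,2.4,4],
  [0,0,0,-0.15,-1.6,2.4,4],
  [0,0,0,-0.15,-1.6,2.4,4],
  [0,0,0,-0.15,-1.6,2.4,4],
  [0,0,0,-0.15,-1.6,2.4,4],
  [0,0,0,-0.2,-1.7,2.4,4],
  [0,0,0,-0.2,-1.7,2.4,4],
])

```text
clock: 14.7
eef_pos: [0.4694, 0.3587, 0.1218]
ee_rot: [0.238, 0.757, 0.58, 0.183]
force: [0.4, 0.5, -5.3]
finger_gap: 0.129
```

Request:
drive_tool([
  [0,0,0,0,0,0,4],
])

```text
clock: 14.82
eef_pos: [0.4696, 0.3593, 0.1218]
ee_rot: [0.238, 0.757, 0.581, 0.184]
force: [-0.4, -0.1, -4.9]
finger_gap: 0.128
```

```bash
python3 - <<'E'
from h import *
print(robot.get_obs()['q'].round(3),robot.get_obs()['eef_pos'])
plan(tool(-15,35),np.array([.4654,.3383,.0455]))
p=shot('wrist');save(p,'w7.png')
E
```

```text
[ 0.969  0.4    2.039 -0.954  0.724  0.405] [0.46959853 0.35928789 0.12179363]
rotvec(tool) [-0.01 -0.07 -0.03] shift after turn, new tool axes mm [-21.4 -42.6  63.3] before turn [-21.5 -42.6  63.3] world [ -4.2 -21.  -76.3]
```

View pics/w7.png

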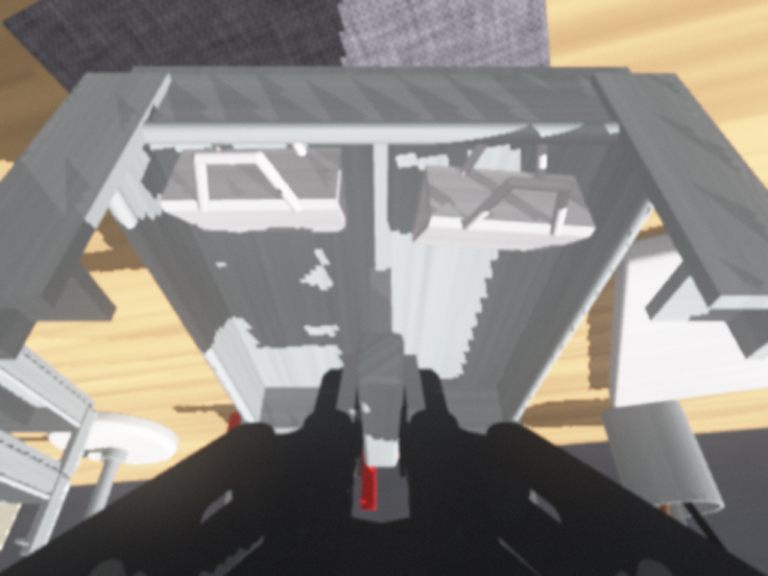

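Everything is intact: both clips sit in the upper tray and the grip hasn't slipped. Next I'll lower it to 4 mm above the felt.

Request:
drive_tool([
  [-2.5,-5,7,0,0,0,4],
  [-4,-8,12,0,0,0,4],
  [-4,-8,12,0,0,0,4],
  [-4,-8,12,0,0,0,4],
  [-4,-8,11,0,0,0,4],
  [-3,-5.6,9.3,0,0,0,4],
  [0,0,0,0,0,0,4],
  [0,0,0,0,0,0,4],
])

```text
clock: 15.88
eef_pos: [0.4655, 0.3376, 0.0457]
ee_rot: [0.238, 0.757, 0.581, 0.183]
force: [-0.3, -0.2, -4.9]
finger_gap: 0.131
```

```bash
python3 - <<'E'
from h import *
o=robot.get_obs();print(o['q'].round(3),o['eef_pos'],o['force'])
plan(tool(-15,35),np.array([.4654,.3383,.0415]))
E
```

```text
[ 0.95   0.524  2.105 -1.173  0.621  0.663] [0.46547036 0.33760482 0.04572288] [-0.34352516 -0.18883819 -4.93796911]
rotvec(tool) [-0.01 -0.08 -0.  ] shift after turn, new tool axes mm [ 0.7 -2.6  3.3] before turn [ 0.6 -2.6  3.3] world [-0.1  0.7 -4.2]
```

Request:
drive_tool([
  [0,-0.9,1.2,0,0,0,4],
  [0,-0.9,1.2,0,0,0,4],
  [0,-0.6,0.8,0,0,0,4],
  [0,0,0,0,0,0,4],
])

```text
clock: 16.38
eef_pos: [0.4653, 0.3376, 0.0416]
ee_rot: [0.238, 0.757, 0.581, 0.183]
force: [-0.2, -0.1, -4.7]
finger_gap: 0.132
```

Request:
drive_tool([
  [0,-0.3,0.4,0,0,0,4],
  [0,-0.3,0.4,0,0,0,4],
  [0,0,0,0,0,0,4],
])

```text
clock: 16.75
eef_pos: [0.4654, 0.3376, 0.0415]
ee_rot: [0.239, 0.756, 0.58, 0.184]
force: [-6.6, -0.8, 8.7]
finger_gap: 0.125
```

Request:
drive_tool([
  [0,0.1,-0.2,0,0,0,4],
  [0,0,0,0,0,0,14],
  [0,0,0,0,0,0,25],
  [0,0,0,0,0,0,40],
  [0,0,0,0,0,0,40],
  [0,0,0,0,0,0,40],
])

```text
clock: 17.5
eef_pos: [0.4652, 0.3376, 0.0408]
ee_rot: [0.238, 0.757, 0.581, 0.183]
force: [0.7, -0.8, -0.9]
finger_gap: 0.466
```

```bash
python3 - <<'E'
from h import *
o=robot.get_obs();print(o['eef_pos'],o['ee_rot'],o['force'],o['moment'])
pickle.dump(o,open('rel_upper.pkl','wb'))
o0=pickle.load(open('grasp_upper.pkl','rb'));g=np.array([.5885,-.0455,.1865])
Rg=q2R(o0['ee_rot']);loc=Rg.T@(g-o0['eef_pos']);print('grip in tool',loc)
print('grip now',o['eef_pos']+q2R(o['ee_rot'])@loc)
p=shot('wrist');save(p,'w8.png');pickle.dump(p,open('w8.pkl','wb'))
E
```

```text
[0.46523409 0.33757489 0.04079499] [0.23821809 0.75656897 0.58070148 0.18341574] [ 0.6801728  -0.8471932  -0.92850213] [0.06903166 0.2861301  0.0404501 ]
grip in tool [ 0.00034292 -0.00083466 -0.02133705]
grip now [0.45283719 0.34122906 0.05779641]
```

View pics/w8.png

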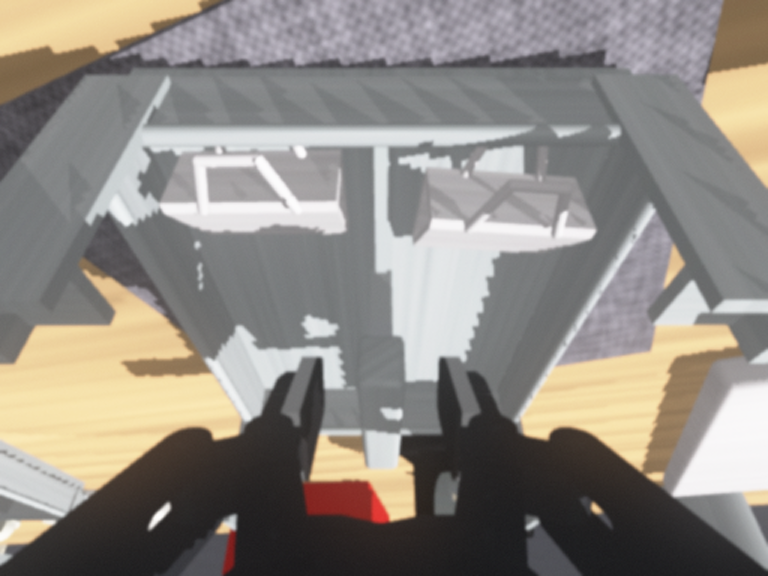

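Request:
drive_tool([
  [0,0,-10,0,0,0,40],
  [0,0,-20,0,0,0,40],
  [0,0,-30,0,0,0,40],
  [0,0,-40,0,0,0,40],
  [0,0,-40,0,0,0,40],
  [0,0,0,0,0,0,40],
  [0,0,0,0,0,0,40],
])

```text
clock: 18.42
eef_pos: [0.3874, 0.3582, 0.1555]
ee_rot: [0.238, 0.756, 0.581, 0.184]
force: [0.4, 0.1, 0.1]
finger_gap: 0.466
```

```bash
cat > meas.py <<'E'
from h import *
def bar(p,c,zt,yaw):
    w=cloud(p);t=np.radians(yaw);L=(w[...,:2]-np.array(c))@np.array([[np.cos(t),-np.sin(t)],[np.sin(t),np.cos(t)]])
    m=(abs(L[...,0])<.05)&(abs(L[...,1])<.018)&(abs(w[...,2]-zt)<.01)
    r=cv2.minAreaRect(L[m].astype(np.float32)*1000)
    a=np.array(r[0])/1000;cc=np.array(c)+np.array([[np.cos(t),-np.sin(t)],[np.sin(t),np.cos(t)]])@a
    print('bar',m.sum(),cc.round(4),np.round(r[1],1),round(r[2],2),'ztop',np.median(w[m][:,2]).round(4))
    m=(abs(L[...,0])<.1)&(abs(L[...,1])<.08)&(abs(w[...,2]-(zt+.011))<.006)
    if m.sum()>20:
        r=cv2.minAreaRect(w[m][:,:2].astype(np.float32)*1000);print('posts',np.round(r[0],1),np.round(r[1],1),round(r[2],2))
E
python3 - <<'E'
from meas import *
p=shot('wrist');save(p,'w9.png');pickle.dump(p,open('w9.pkl','wb'))
bar(p,(.4528,.3412),.066,-15)
g=np.array([.5885,-.0455,.1205]);Rt=tool(-15,25)
plan(Rt,g-.14*Rt[:,2])
E
```

```text
bar 750 [0.4535 0.3407] [69.8 12. ] 0.07 ztop 0.0663
posts [452.6 341.1] [129.4 167.6] 75.12
rotvec(tool) [ 9.98 -0.03  0.03] shift after turn, new tool axes mm [-337.5  256.    17.4] before turn [-337.7  248.9   61.3] world [ 143.8 -388.    92.4]
```

View pics/w9.png

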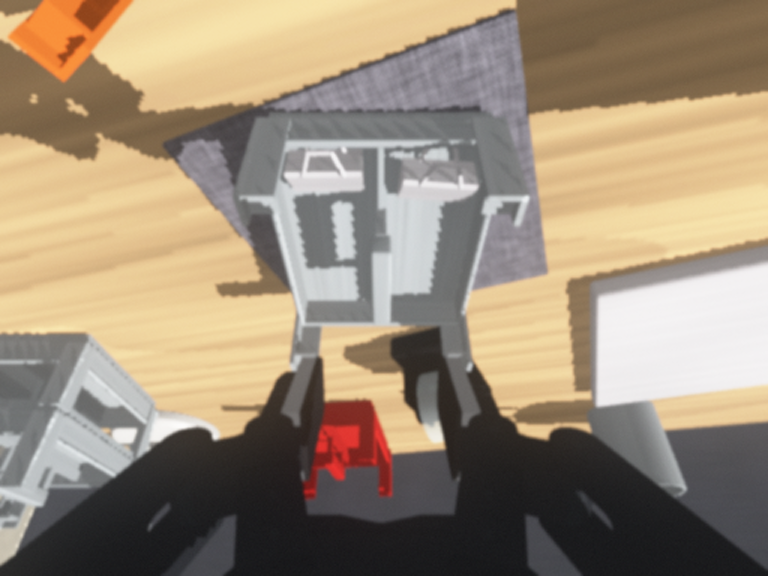

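Request:
drive_tool([
  [0,0,0,9.98,0,0,40],
  [-20,15,1,0,0,0,40],
  [-36,27,1.8,0,0,0,40],
  [-40,31,2,0,0,0,40],
  [-40,31,2,0,0,0,40],
  [-40,31,2,0,0,0,40],
  [-40,31,2,0,0,0,40],
  [-40,31,2,0,0,0,40],
  [-40,29,2,0,0,0,40],
  [-27,20,1.6,0,0,0,40],
  [-14.5,10,1,0,0,0,40],
  [0,0,0,0,0,0,40],
])

```text
clock: 19.98
eef_pos: [0.5285, -0.032, 0.2526]
ee_rot: [0.181, 0.774, 0.591, 0.136]
force: [-0.4, -0.5, -0.4]
finger_gap: 0.468
```

Request:
drive_tool([
  [0,0,0,0,0,0,40],
])

```text
clock: 20.1
eef_pos: [0.5281, -0.0302, 0.2524]
ee_rot: [0.181, 0.773, 0.592, 0.136]
force: [-0.0, -0.5, -0.1]
finger_gap: 0.465
```

```bash
python3 - <<'E'
from meas import *
p=shot('wrist');save(p,'w10.png');pickle.dump(p,open('w10.pkl','wb'))
bar(p,(.5885,-.0455),.128,-15)
g=np.array([.5885,-.0455,.1205]);Rt=tool(-15,25)
print(robot.get_obs()['eef_pos'],robot.get_obs()['q'].round(3))
plan(Rt,g-.14*Rt[:,2])
plan(Rt,g+.021*Rt[:,2])
E
```

```text
bar 729 [ 0.5894 -0.0451] [11.6 70.3] 89.55 ztop 0.1283
posts [589.2 -45.4] [129.3 168.3] 74.93
[ 0.52811232 -0.0298734   0.25257724] [ 0.024 -0.023  2.128 -0.225  0.61  -1.128]
rotvec(tool) [1.16 0.23 0.02] shift after turn, new tool axes mm [0.5 0.7 6.1] before turn [0.6 0.6 6.1] world [ 3.2 -0.3 -5.2]
rotvec(tool) [1.16 0.23 0.02] shift after turn, new tool axes mm [  0.5   0.7 167.1] before turn [  1.2  -2.7 167. ] world [  69.   -17.9 -151.1]
```

View pics/w10.png

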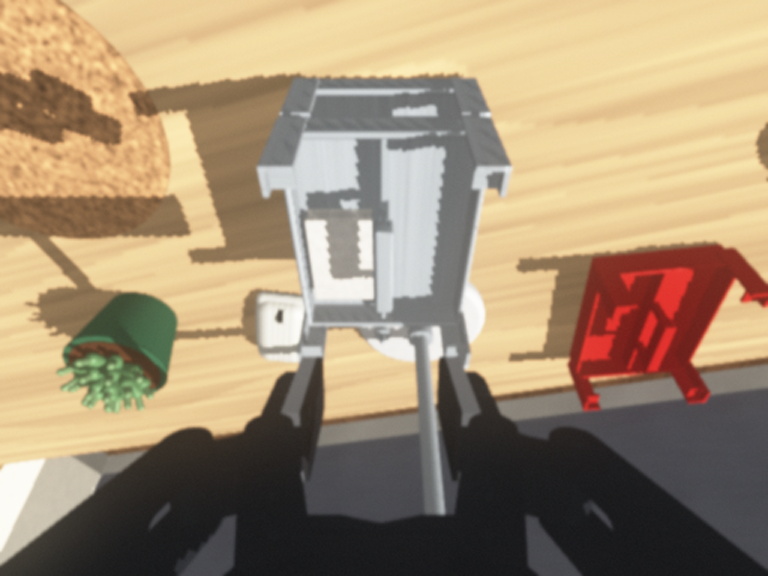

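Request:
drive_tool([
  [0.5,1,15,1.16,0.23,0,40],
  [0,0,25,0,0,0,40],
  [0,0,30,0,0,0,40],
  [0,0,30,0,0,0,40],
  [0,0,25,0,0,0,40],
  [0,0,20,0,0,0,40],
  [0,0,12,0,0,0,40],
  [0,0,8,0,0,0,40],
  [0,0,2.3,0,0,0,40],
  [0,0,0,0,0,0,40],
  [0,0,0,0,0,0,40],
])

```text
clock: 21.52
eef_pos: [0.5986, -0.0483, 0.1032]
ee_rot: [0.172, 0.774, 0.594, 0.133]
force: [-0.3, -0.2, -0.4]
finger_gap: 0.467
```

```bash
python3 - <<'E'
from meas import *
p=shot('wrist');save(p,'w11.png')
o=robot.get_obs();print(o['eef_pos'],o['q'].round(3),o['force'])
g=np.array([.589,-.0454,.1205]);Rt=tool(-15,25)
plan(Rt,g+.021*Rt[:,2])
E
```

```text
[ 0.59862833 -0.0483491   0.10315614] [-0.027  0.335  2.112 -0.359  0.284 -1.012] [-0.19068012 -0.76490366 -1.05446468]
rotvec(tool) [ 0.14 -0.03  0.01] shift after turn, new tool axes mm [ 0.4 -1.8  1. ] before turn [ 0.4 -1.8  1. ] world [-1.1  0.7 -1.7]
```

View pics/w11.png

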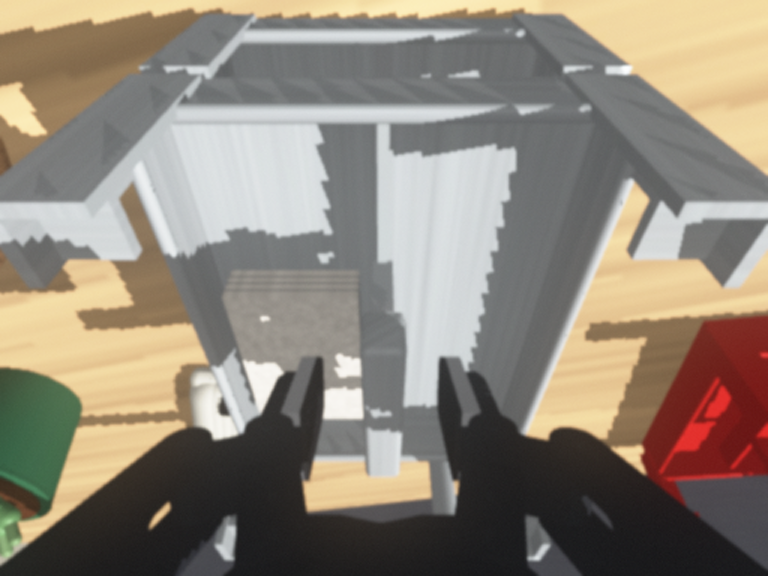

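Request:
drive_tool([
  [0.5,-1.8,1,0,0,0,40],
  [0,0,0,0,0,0,25],
  [0,0,0,0,0,0,14],
  [0,0,0,0,0,0,6],
  [0,0,0,0,0,0,4],
  [0,0,0,0,0,0,4],
  [0,0,0,0,0,0,4],
])

```text
clock: 22.45
eef_pos: [0.5975, -0.0475, 0.101]
ee_rot: [0.172, 0.774, 0.594, 0.132]
force: [-2.7, 0.7, 6.2]
finger_gap: 0.132
```

```bash
python3 - <<'E'
from h import *
o=robot.get_obs();print(o['eef_pos'],o['ee_rot'],o['force'],o['moment'],o['finger_gap']*85.4)
pickle.dump(o,open('grasp_mid.pkl','wb'))
Rt=tool(-15,25);print((Rt.T@np.array([0,0,4])).round(2),(Rt.T@np.array([np.cos(np.radians(-15)),np.sin(np.radians(-15)),0])).round(3))
E
```

```text
[ 0.59745736 -0.04753012  0.10103504] [0.17224679 0.77431717 0.5943303  0.13242153] [-2.70019386  0.65256113  6.24400311] [0.09706986 0.29003465 0.03325503] 11.24921725118836
[ 0.    1.69 -3.63] [-0.     0.906  0.423]
```

Request:
drive_tool([
  [0,0.6,-1.4,0,0,0,4],
  [0,1.2,-2.5,0,0,0,4],
  [0,1.7,-3.6,0,0,0,4],
  [0,1.7,-3.6,0,0,0,4],
  [0,0,0,0,0,0,4],
  [0,0,0,0,0,0,4],
])

```text
clock: 23.2
eef_pos: [0.5974, -0.0476, 0.1132]
ee_rot: [0.172, 0.774, 0.594, 0.132]
force: [0.1, 0.3, -5.0]
finger_gap: 0.134
```

```bash
python3 - <<'E'
from h import *
o=robot.get_obs();print(o['eef_pos'],o['ee_rot'],o['force'],o['moment'],o['finger_gap']*85.4)
p=shot('wrist');save(p,'w12.png')
from kin import ik
for y in(-30,-22,-15):
    Rt=tool(y,25)
    for z in(.0585,.0885,.1585):
        print(y,z,[x.round(2).tolist() for x in ik(Rt,np.array([.474,-.308,z])+.0207*Rt[:,2],12)])
E
```

```text
[ 0.59740453 -0.04757566  0.11317339] [0.17220374 0.77435622 0.59430368 0.13236864] [ 0.08971393  0.25408321 -4.96821421] [0.11673478 0.41452629 0.00496735] 11.473256964358765
-30 0.0585 [[-0.59, 0.43, 2.2, 0.37, 0.08, -2.0]]
-30 0.0885 [[-0.59, 0.37, 2.19, 0.19, 0.15, -1.82]]
-30 0.1585 [[-0.59, 0.23, 2.15, 0.09, 0.33, -1.72]]
-22 0.0585 [[-0.64, 0.44, 2.19, 0.87, 0.14, -2.66]]
-22 0.0885 [[-0.64, 0.37, 2.18, 0.57, 0.2, -2.36]]
-22 0.1585 [[-0.64, 0.23, 2.14, 0.3, 0.36, -2.09]]
-15 0.0585 [[-0.67, 0.44, 2.18, 0.97, 0.2, -2.91]]
-15 0.0885 [[-0.67, 0.38, 2.17, 0.73, 0.25, -2.66]]
-15 0.1585 [[-0.67, 0.24, 2.13, 0.44, 0.4, -2.36]]
```

View pics/w12.png

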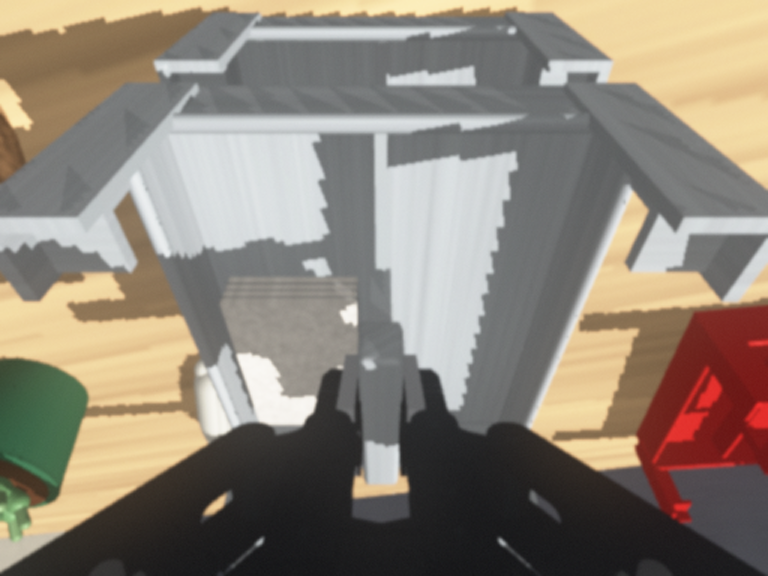

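```bash
python3 - <<'E'
from h import *
o=robot.get_obs();Rc=q2R(o['ee_rot']);pc=o['eef_pos']
tx=np.array([np.cos(np.radians(15)),-np.sin(np.radians(15)),0])
A=pc-.08*tx+np.array([0,0,.035]);plan(Rc,A)
B=np.array([.482,-.3115,.14]);plan(Rc,B,Rc,A)
plan(tool(-25,25),B,Rc,B)
E
```

```text
rotvec(tool) [0. 0. 0.] shift after turn, new tool axes mm [  0.  -57.6 -65.6] before turn [  0.  -57.6 -65.6] world [-77.3  20.7  35. ]
rotvec(tool) [0. 0. 0.] shift after turn, new tool axes mm [-284.8   29.9   22.8] before turn [-284.8   29.9   22.8] world [ -38.1 -284.6   -8.1]
rotvec(tool) [ 0.08 -4.25  9.07] shift after turn, new tool axes mm [0. 0. 0.] before turn [0. 0. 0.] world [0. 0. 0.]
```

Request:
drive_tool([
  [0,-5,-6,0,0,0,4],
  [0,-10,-12,0,0,0,4],
  [0,-14,-16,0,0,0,4],
  [0,-15,-17,0,0,0,4],
  [0,-10,-11,0,0,0,4],
  [-12,-2,-3,0,0,0,4],
  [-20,2,2,0,0,0,4],
  [-28,3,2.3,0,0,0,4],
  [-32,3.4,2.6,0,0,0,4],
  [-32,3.4,2.6,0,-0.3,0.8,4],
  [-32,3.4,2.6,0,-0.5,1.0,4],
])

```text
clock: 24.62
eef_pos: [0.4988, -0.1836, 0.144]
ee_rot: [0.174, 0.785, 0.581, 0.13]
force: [0.4, -1.0, -3.7]
finger_gap: 0.126
```

Request:
drive_tool([
  [-32,3.4,2.6,0,-0.5,1.0,4],
  [-32,3.4,2.6,0,-0.5,1.0,4],
  [-28,3.2,2.3,0,-0.5,1.0,4],
  [-20,2,2,0,-0.5,1.0,4],
  [-12,2,1,0,-0.5,1.0,4],
  [-5,0,0,0,-0.5,1.0,4],
  [0,0,0,0,-0.5,1.0,4],
  [0,0,0,0,0,0,4],
])

```text
clock: 25.62
eef_pos: [0.4738, -0.3096, 0.1401]
ee_rot: [0.183, 0.822, 0.527, 0.116]
force: [-0.1, 0.2, -3.9]
finger_gap: 0.13
```

```bash
python3 - <<'E'
from h import *
o=robot.get_obs();print(o['eef_pos'],o['q'].round(2),o['force'],o['finger_gap']*85.4)
plan(tool(-25,25),np.array([.482,-.3115,.043]))
p=shot('wrist');save(p,'w13.png');pickle.dump(p,open('w13.pkl','wb'))
p=shot('side');save(p,'s13.png')
E
```

```text
[ 0.47377859 -0.30961687  0.14005055] [-0.63  0.22  2.16  0.25  0.34 -1.99] [-0.12109842  0.2158509  -3.88842561] 11.126721157705886
rotvec(tool) [0.07 0.01 0.31] shift after turn, new tool axes mm [  1.8 -33.5  91.4] before turn [  2.  -33.6  91.4] world [  8.2  -1.9 -97.1]
```

View pics/w13.png

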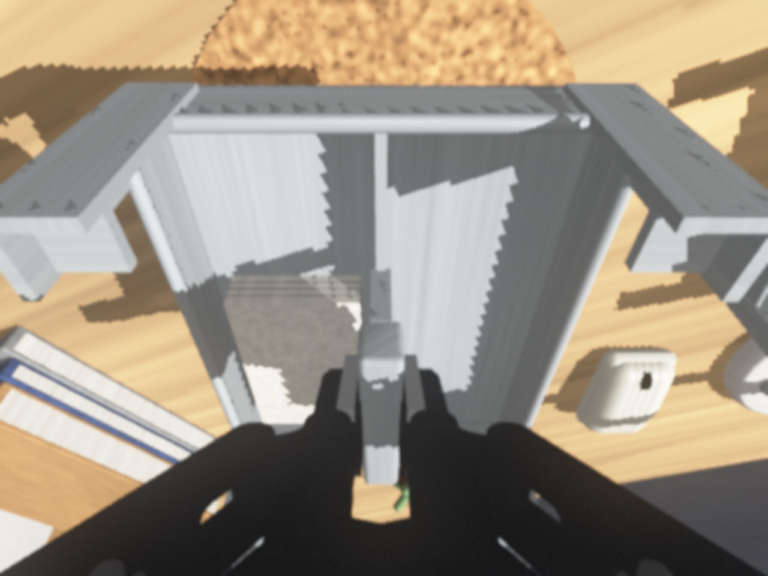

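View pics/s13.png

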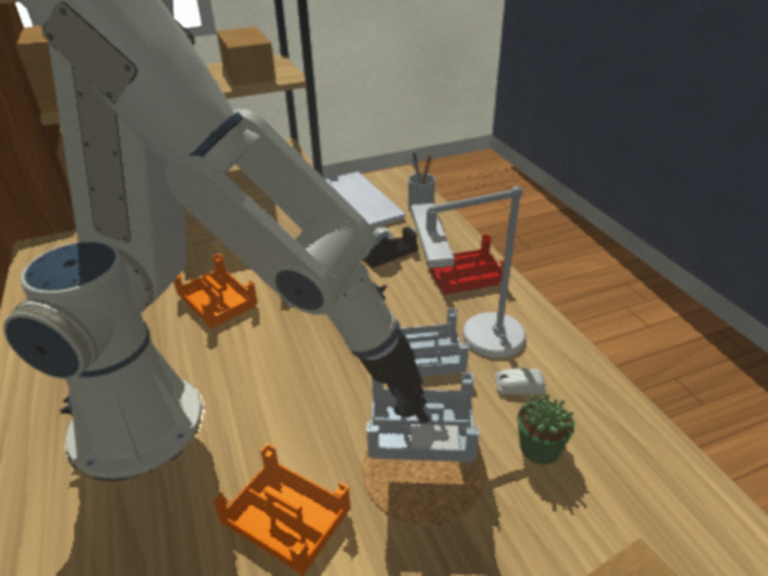

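```bash
python3 - <<'E'
from h import *
from scipy.optimize import least_squares
for f in('w13','w10','w1'):
    p=pickle.load(open(f+'.pkl','rb'));w=cloud(p);b=cv2.cvtColor(p['color'],cv2.COLOR_RGB2HSV)
    m=(abs(w[...,2]-.004)<.0018)&(np.hypot(w[...,0]-.474,w[...,1]+.308)<.13)
    m2=(abs(w[...,2])<.0018)&(np.hypot(w[...,0]-.474,w[...,1]+.308)<.16)
    print(f,m.sum(),m2.sum(),np.nanmedian(w[m][:,2]) if m.sum() else '')
    A=w[m][:,:2];B=w[m2][:,:2]
    # classify: circle r=.11 separating
    X=np.r_[A,B];Y=np.r_[np.ones(len(A)),-np.ones(len(B))]
    if len(A)<50: continue
    fun=lambda c:np.tanh((.11-np.hypot(*(X-c).T))/.002)-Y
    r=least_squares(fun,[.474,-.308],loss='soft_l1',f_scale=.3,diff_step=1e-4);print(r.x,np.mean(np.sign(fun(r.x)+Y)!=Y))
E
```

```text
w13 12312 9809 0.004598876804890545
[ 0.47319434 -0.30823064] 0.003797296686406582
w10 13826 10193 0.004546440863294976
[ 0.47311784 -0.30830142] 0.010616595195470252
w1 11376 7866 0.0044830732189258815
[ 0.47344381 -0.30873235] 0.006600145515019229
```

Request:
drive_tool([
  [0.2,-4,10,0,0,0.3,4],
  [0.3,-7,19,0,0,0,4],
  [0.3,-8,21,0,0,0,4],
  [0.3,-8,21,0,0,0,4],
  [0.3,-5,14,0,0,0,4],
  [0,-2.2,6,0,0,0,4],
  [0,0,0,0,0,0,4],
  [0,0,0,0,0,0,4],
])

```text
clock: 26.72
eef_pos: [0.4813, -0.3125, 0.0431]
ee_rot: [0.183, 0.823, 0.524, 0.116]
force: [-0.4, 0.1, -3.7]
finger_gap: 0.128
```

```bash
python3 - <<'E'
from h import *
o=robot.get_obs();print(o['q'].round(3),o['eef_pos'],o['force'])
plan(tool(-25,25),np.array([.4812,-.3118,.039]))
E
```

```text
[-0.626  0.426  2.194  0.722  0.12  -2.46 ] [ 0.48125571 -0.31248429  0.04309005] [-0.35782045  0.09428305 -3.66794532]
rotvec(tool) [ 0.09  0.05 -0.03] shift after turn, new tool axes mm [ 0.6 -2.   3.6] before turn [ 0.6 -2.   3.6] world [-0.1  0.7 -4.1]
```

Request:
drive_tool([
  [0.6,-0.5,1,0,0,0,4],
  [0,-0.5,1,0,0,0,4],
  [0,-0.4,0.8,0,0,0,4],
  [0,-0.3,0.6,0,0,0,4],
  [0,0,0,0,0,0,4],
])

```text
clock: 27.35
eef_pos: [0.4814, -0.3118, 0.0393]
ee_rot: [0.183, 0.823, 0.524, 0.116]
force: [-0.1, -0.1, -3.9]
finger_gap: 0.125
```

Request:
drive_tool([
  [0,-0.2,0.4,0,0,0,4],
  [0,-0.2,0.4,0,0,0,4],
  [0,0,0,0,0,0,4],
])

```text
clock: 27.72
eef_pos: [0.4815, -0.3119, 0.0391]
ee_rot: [0.184, 0.823, 0.524, 0.117]
force: [-4.6, 3.8, 6.3]
finger_gap: 0.128
```

Contact. I'll release and retreat.

Request:
drive_tool([
  [0,0.1,-0.2,0,0,0,4],
  [0,0,0,0,0,0,14],
  [0,0,0,0,0,0,25],
  [0,0,0,0,0,0,40],
  [0,0,0,0,0,0,40],
  [0,0,-8,0,0,0,40],
  [0,0,-20,0,0,0,40],
  [0,0,-30,0,0,0,40],
  [0,0,-40,0,0,0,40],
  [0,0,-50,0,0,0,40],
  [0,0,-20,0,0,0,40],
  [0,0,0,0,0,0,40],
])

```text
clock: 29.22
eef_pos: [0.4173, -0.282, 0.1925]
ee_rot: [0.185, 0.823, 0.524, 0.117]
force: [0.5, -0.3, -0.3]
finger_gap: 0.467
```

```bash
python3 - <<'E'
from meas import *
o=robot.get_obs();print(o['q'].round(3),o['eef_pos'],o['force'])
p=shot('wrist');save(p,'w14.png');pickle.dump(p,open('w14.pkl','wb'))
bar(p,(.4732,-.3083),.066,-25)
E
```

```text
[-0.661  0.027  2.233  0.214  0.459 -1.967] [ 0.41730503 -0.28204063  0.19248394] [ 0.48528617 -0.331878   -0.34758449]
bar 727 [ 0.4736 -0.3081] [11.7 69. ] 89.35 ztop 0.0663
posts [ 473.3 -308. ] [129.2 167.6] 65.0
```

View pics/w14.png

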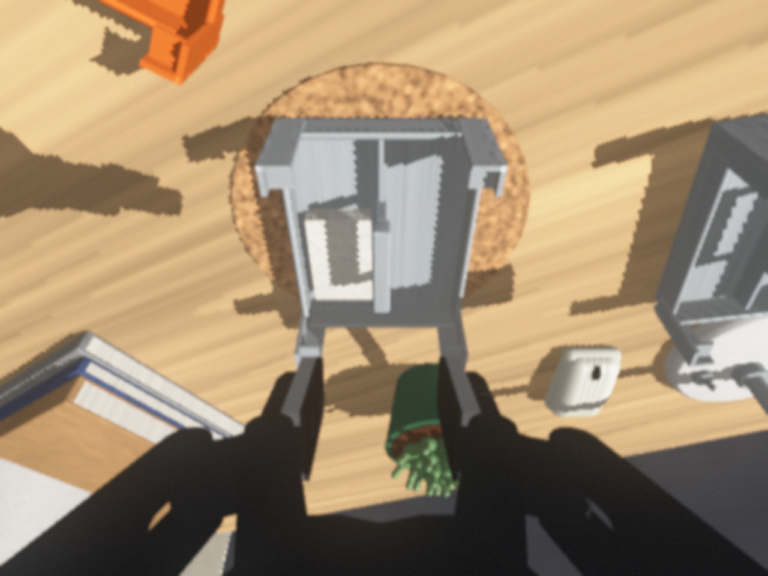

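```bash
python3 - <<'E'
from h import *
plan(tool(-15,25),np.array([.515,-.026,.20]))
E
```

```text
rotvec(tool) [ 0.18  4.3  -9.08] shift after turn, new tool axes mm [272.4  29.4   4.1] before turn [273.2 -14.  -16.4] world [ 97.9 255.8   8.7]
```

Request:
drive_tool([
  [0,0,0,0,2.15,-4.54,40],
  [0,0,0,0.2,2.15,-4.54,40],
  [20,2,0,0,0,0,40],
  [35,4,0.5,0,0,0,40],
  [40,4.4,0.6,0,0,0,40],
  [40,4.4,0.6,0,0,0,40],
  [40,4.4,0.6,0,0,0,40],
  [40,4.4,0.6,0,0,0,40],
  [35,3.5,0.6,0,0,0,40],
  [22.4,2.3,0.6,0,0,0,40],
  [0,0,0,0,0,0,40],
  [0,0,0,0,0,0,40],
])

```text
clock: 30.78
eef_pos: [0.5142, -0.026, 0.1984]
ee_rot: [0.17, 0.775, 0.595, 0.131]
force: [-0.1, -0.3, -0.4]
finger_gap: 0.468
```

```bash
python3 - <<'E'
from meas import *
o=robot.get_obs();print(o['q'].round(3),o['eef_pos'],o['force'])
p=shot('wrist');save(p,'w15.png');pickle.dump(p,open('w15.pkl','wb'))
bar(p,(.589,-.0454),.062,-15)
g=np.array([.4532,.3410,.0585]);Rt=tool(-15,25)
plan(Rt,g-.14*Rt[:,2])
E
```

```text
[ 0.026  0.042  2.197 -0.25   0.5   -1.089] [ 0.51420652 -0.02597165  0.19835946] [-0.06714324 -0.29025449 -0.43855329]
bar 647 [ 0.5896 -0.0448] [12.  71.6] 89.87 ztop 0.0623
posts [589.1 -44.5] [129.1 168.6] 75.09
rotvec(tool) [-0.21 -0.   -0.01] shift after turn, new tool axes mm [ 339.  -198.8  -78.1] before turn [ 339.  -199.1  -77.3] world [-118.1  382.6  -13.2]
```

View pics/w15.png

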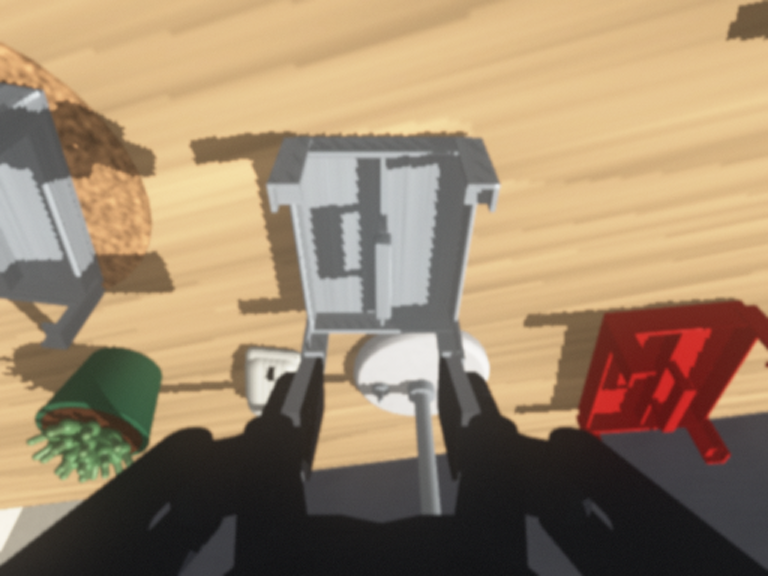

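Request:
drive_tool([
  [20,-12,-5,-0.2,0,0,40],
  [34,-20,-8,0,0,0,40],
  [40,-23.5,-9,0,0,0,40],
  [40,-23.5,-9,0,0,0,40],
  [40,-23.5,-9,0,0,0,40],
  [40,-23.5,-9,0,0,0,40],
  [40,-23.5,-9,0,0,0,40],
  [40,-23.5,-9,0,0,0,40],
  [30,-17.5,-7,0,0,0,40],
  [15,-9,-4,0,0,0,40],
  [0,0,0,0,0,0,40],
  [0,0,0,0,0,0,40],
])

```text
clock: 32.33
eef_pos: [0.3963, 0.3554, 0.1857]
ee_rot: [0.172, 0.775, 0.594, 0.132]
force: [-1.1, -0.1, -0.8]
finger_gap: 0.468
```

```bash
python3 - <<'E'
from meas import *
o=robot.get_obs();print(o['q'].round(3),o['eef_pos'],o['force'])
p=shot('wrist');save(p,'w16.png');pickle.dump(p,open('w16.pkl','wb'))
bar(p,(.4532,.341),.066,-15)
g=np.array([.4532,.3410,.0585]);Rt=tool(-15,25)
plan(Rt,g+.021*Rt[:,2])
E
```

```text
[ 0.991  0.211  2.032 -0.571  0.841  0.057] [0.39629345 0.3554491  0.18572189] [-1.07935911 -0.14228659 -0.79814732]
bar 755 [0.4534 0.3407] [11.9 69.4] 89.96 ztop 0.0663
posts [452.1 340.9] [129.8 165.8] 74.95
rotvec(tool) [ 0.08  0.04 -0.06] shift after turn, new tool axes mm [  0.8  -0.7 161.2] before turn [  0.9  -0.9 161.2] world [  65.4  -16.7 -146.3]
```

View pics/w16.png

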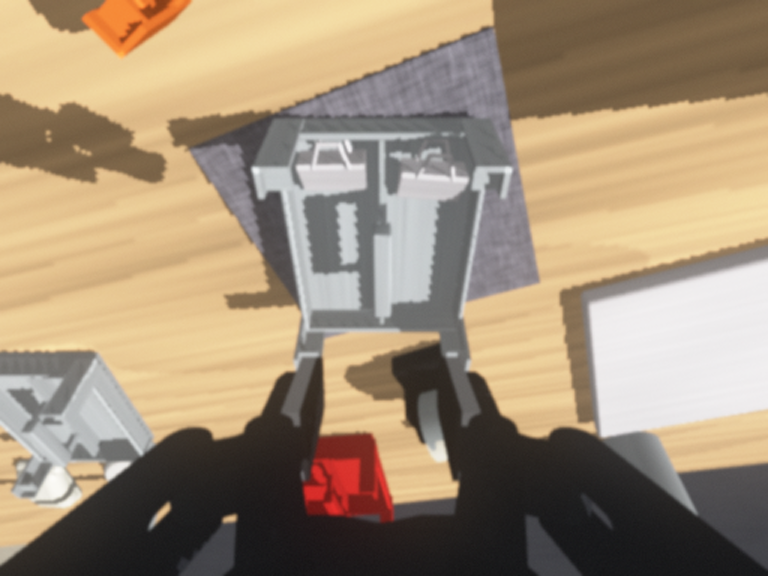

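Request:
drive_tool([
  [0.8,-0.9,15,0,0,0,40],
  [0,0,25,0,0,0,40],
  [0,0,30,0,0,0,40],
  [0,0,30,0,0,0,40],
  [0,0,25,0,0,0,40],
  [0,0,18,0,0,0,40],
  [0,0,12,0,0,0,40],
  [0,0,6,0,0,0,40],
  [0,0,0,0,0,0,40],
  [0,0,0,0,0,0,40],
])

```text
clock: 33.62
eef_pos: [0.4615, 0.3407, 0.0403]
ee_rot: [0.172, 0.774, 0.594, 0.133]
force: [-1.0, -0.2, -0.1]
finger_gap: 0.468
```

```bash
python3 - <<'E'
from meas import *
o=robot.get_obs();print(o['q'].round(3),o['eef_pos'],o['force'])
p=shot('wrist');save(p,'w17.png');pickle.dump(p,open('w17.pkl','wb'))
g=np.array([.4532,.3409,.0585]);Rt=tool(-15,25)
plan(Rt,g+.021*Rt[:,2])
E
```

```text
[ 0.864  0.495  2.058 -0.829  0.545  0.266] [0.46154108 0.34071897 0.04031143] [-0.96056137 -0.20376836 -0.13542599]
rotvec(tool) [ 0.12 -0.09 -0.02] shift after turn, new tool axes mm [-2.1  0.3  1.2] before turn [-2.1  0.3  1.1] world [ 0.2 -2.2 -0.9]
```

View pics/w17.png

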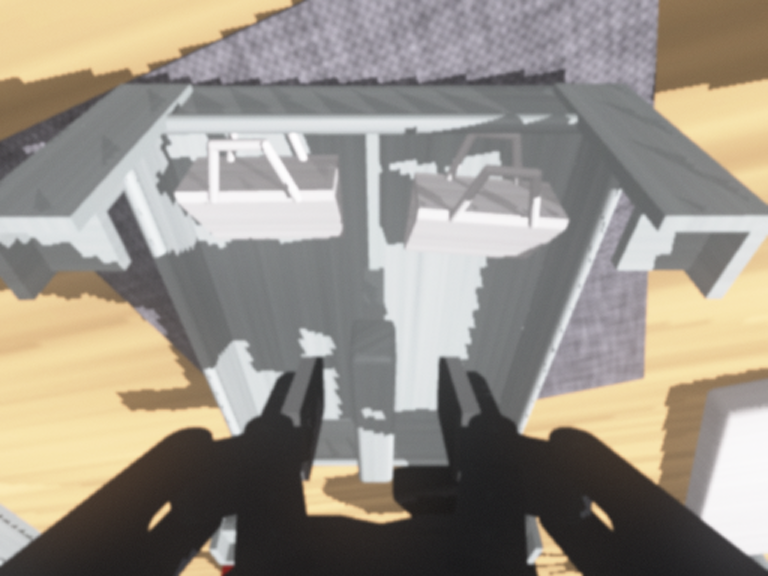

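Request:
drive_tool([
  [-1.9,0.3,1.1,0,0,0,40],
  [0,0,0,0,0,0,25],
  [0,0,0,0,0,0,14],
  [0,0,0,0,0,0,6],
  [0,0,0,0,0,0,4],
  [0,0,0,0,0,0,4],
  [0,0,0,0,0,0,4],
])

```text
clock: 34.55
eef_pos: [0.4617, 0.3384, 0.0391]
ee_rot: [0.172, 0.774, 0.594, 0.133]
force: [-2.6, -0.5, 5.6]
finger_gap: 0.127
```

```bash
python3 - <<'E'
from meas import *
o=robot.get_obs();print(o['q'].round(3),o['eef_pos'],o['ee_rot'],o['force'],o['moment'],o['finger_gap']*85.4)
pickle.dump(o,open('regrasp.pkl','wb'))
g=np.array([.4532,.3409,.0585]);Rt=tool(-15,25)
plan(Rt,g+.021*Rt[:,2])
E
```

```text
[ 0.861  0.495  2.061 -0.834  0.542  0.269] [0.46169448 0.33843581 0.03910494] [0.17215461 0.77443067 0.59416195 0.13263297] [-2.62650693 -0.51926688  5.59155409] [ 0.00342885  0.34015919 -0.10609003] 10.825851535979085
rotvec(tool) [ 0.1  -0.05 -0.02] shift after turn, new tool axes mm [ 0.2  0.2 -0.3] before turn [ 0.2  0.2 -0.3] world [0.1 0.2 0.4]
```

Request:
drive_tool([
  [0,0.6,-1.4,0,0,0,4],
  [0,2.1,-4.5,0,0,0,4],
  [0,4.2,-9,0,0,0,4],
  [0,8.5,-18,0,0,0,4],
  [0,10.5,-22.6,0,0,0,4],
  [0,10.5,-22.6,0,0,0,4],
  [0,10.5,-22.6,0,0,0,4],
  [0,8.5,-18,0,0,0,4],
  [0,4.2,-9,0,0,0,4],
  [0,0,0,0,0,0,4],
])

```text
clock: 35.8
eef_pos: [0.4616, 0.3384, 0.1803]
ee_rot: [0.172, 0.774, 0.594, 0.133]
force: [-0.5, -0.5, -5.1]
finger_gap: 0.126
```

```bash
python3 - <<'E'
from meas import *
o=robot.get_obs();print(o['q'].round(3),o['eef_pos'],o['force'],o['moment'])
p=shot('wrist');save(p,'w18.png');pickle.dump(p,open('w18.pkl','wb'))
tx=np.array([np.cos(np.radians(15)),-np.sin(np.radians(15)),0])
T=np.array([.5980,-.0470,.1011+.016])
plan(tool(-15,25),T-.11*tx+[0,0,.03]); plan(tool(-15,25),T,tool(-15,25),T-.11*tx+[0,0,.03])
E
```

```text
[ 0.861  0.255  1.987 -0.571  0.784 -0.061] [0.46159558 0.33843842 0.18030199] [-0.53167768 -0.51340321 -5.08865592] [0.16015253 0.3885632  0.03991487]
rotvec(tool) [ 0.08 -0.01 -0.02] shift after turn, new tool axes mm [-336.6   96.6   80.8] before turn [-336.5   96.6   80.8] world [  30.5 -356.6  -32.4]
rotvec(tool) [0. 0. 0.] shift after turn, new tool axes mm [-0.  87.  73.7] before turn [-0.  87.  73.7] world [106.3 -28.5 -30. ]
```

View pics/w18.png

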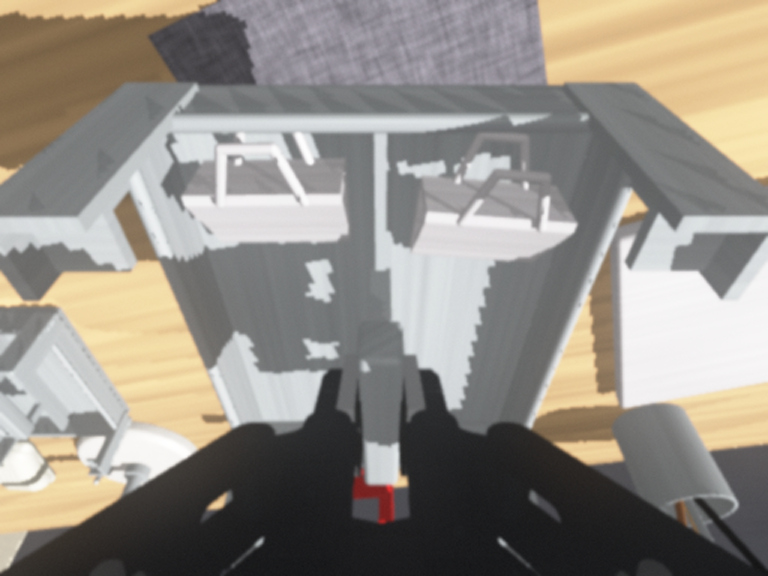

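Request:
drive_tool([
  [-12,3.4,2.9,0,0,0,4],
  [-24,7,5.8,0,0,0,4],
  [-34,9.7,8.1,0,0,0,4],
  [-36,10.3,8.6,0,0,0,4],
  [-36,10.3,8.6,0,0,0,4],
  [-36,10.3,8.6,0,0,0,4],
  [-36,10.3,8.6,0,0,0,4],
  [-36,10.3,8.6,0,0,0,4],
  [-36,10.3,8.6,0,0,0,4],
  [-30,9,7.5,0,0,0,4],
  [-15,4,3.5,0,0,0,4],
  [-5.5,2,1.4,0,0,0,4],
])

```text
clock: 37.35
eef_pos: [0.4909, -0.0199, 0.1465]
ee_rot: [0.172, 0.775, 0.594, 0.131]
force: [0.3, 0.2, -5.1]
finger_gap: 0.129
```

Request:
drive_tool([
  [0,0,0,0,0,0,4],
  [0,0,0,0,0,0,4],
])

```text
clock: 37.6
eef_pos: [0.4921, -0.0179, 0.1474]
ee_rot: [0.172, 0.774, 0.594, 0.132]
force: [0.7, 0.7, -5.1]
finger_gap: 0.124
```

```bash
python3 - <<'E'
from meas import *
o=robot.get_obs();print(o['q'].round(3),o['eef_pos'],o['force'],o['moment'])
p=shot('wrist');save(p,'w19.png');pickle.dump(p,open('w19.pkl','wb'))
p=shot('side');save(p,'s19.png')
T=np.array([.5980,-.0470,.1011+.016])
plan(tool(-15,25),T)
E
```

```text
[ 0.051  0.102  2.289 -0.382  0.355 -0.926] [ 0.4921136  -0.0178701   0.14738285] [ 0.71378423  0.72763224 -5.05570801] [0.13142305 0.49584779 0.07974311]
rotvec(tool) [ 0.09 -0.05  0.04] shift after turn, new tool axes mm [-0.9 86.6 73.9] before turn [-1.  86.5 74.1] world [105.7 -29.3 -30.4]
```

View pics/w19.png

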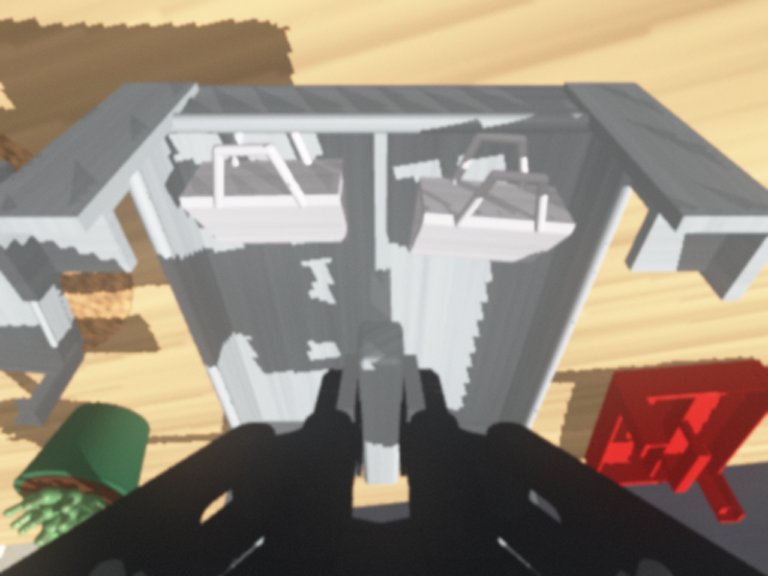

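View pics/s19.png

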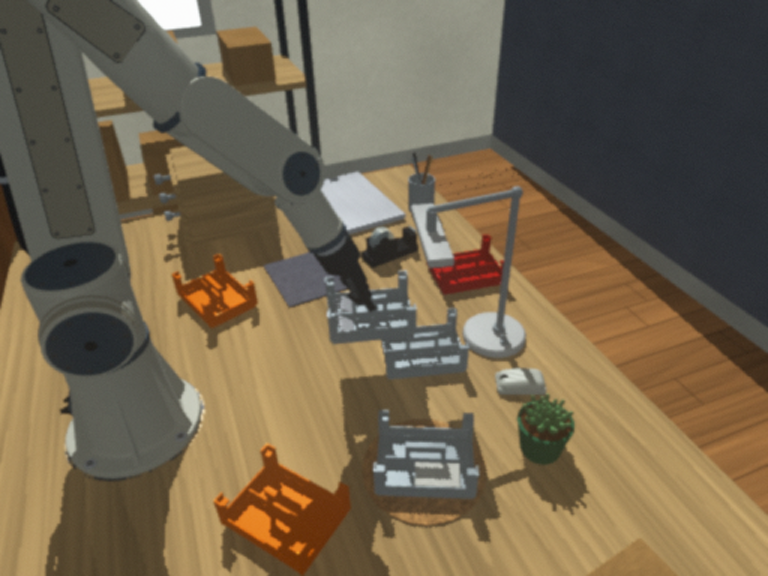

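Request:
drive_tool([
  [-0.2,5,4.3,0,0,0,4],
  [-0.2,10,8.6,0,0,0,4],
  [-0.2,13,11.1,0,0,0,4],
  [-0.2,15,12.8,0,0,0,4],
  [-0.2,15,12.8,0,0,0,4],
  [0,13,11.1,0,0,0,4],
  [0,9,7.8,0,0,0,4],
  [0,5,4.3,0,0,0,4],
  [0,1.5,1.3,0,0,0,4],
  [0,0,0,0,0,0,4],
  [0,0,0,0,0,0,4],
])

```text
clock: 39.08
eef_pos: [0.5977, -0.0475, 0.1172]
ee_rot: [0.172, 0.774, 0.594, 0.132]
force: [0.5, 0.2, -5.2]
finger_gap: 0.12
```

```bash
cat > seat.py <<'E'
from meas import *
# compare held tray vs bottom tray front posts in wrist view, tray frame
def cmpr(p,zo):
    w=cloud(p);t=np.radians(-15);c=np.array([.5891,-.0447]);L=(w[...,:2]-c)@np.array([[np.cos(t),-np.sin(t)],[np.sin(t),np.cos(t)]])
    ok=(abs(L[...,0])<.11)&(abs(L[...,1])<.08)
    for nm,z0,z1 in(('held posts top',zo+.066,zo+.076),('held wall/post',zo+.03,zo+.06),('bottom post top',.068,.0755),('bottom post',.03,.066)):
        m=ok&(w[...,2]>z0)&(w[...,2]<z1)
        if m.sum()<20: print(nm,m.sum());continue
        q=L[m];f=q[q[:,0]<-.05]
        e=np.percentile(f,[.5,99.5],axis=0)*1000
        print(nm,m.sum(),'ymin,max',e[:,1].round(1),'ymid',e[:,1].mean().round(2),'xfront',e[0,0].round(2), 'z',np.median(w[m][:,2]).round(4))
E
python3 - <<'E'
from seat import *
o=robot.get_obs();print(o['q'].round(3),o['eef_pos'],o['force'],o['moment'])
p=shot('wrist');save(p,'w20.png');pickle.dump(p,open('w20.pkl','wb'))
cmpr(p,o['eef_pos'][2]-.0351)
T=np.array([.5980,-.0470,.1011+.009])
plan(tool(-15,25),T)
E
```

```text
[-0.025  0.308  2.106 -0.323  0.316 -1.048] [ 0.59768242 -0.04754789  0.11721393] [ 0.47184428  0.17291376 -5.15064154] [0.14828465 0.52654301 0.00793357]
held posts top 11525 ymin,max [-64.7  63.3] ymid -0.7 xfront -83.45 z 0.1526
held wall/post 19108 ymin,max [-64.7  63.3] ymid -0.7 xfront -83.36 z 0.1156
bottom post top 1254 ymin,max [-64.4  64.6] ymid 0.11 xfront -83.8 z 0.0732
bottom post 3348 ymin,max [-64.   64.1] ymid 0.08 xfront -83.76 z 0.0341
rotvec(tool) [ 0.09 -0.03 -0.  ] shift after turn, new tool axes mm [ 0.6 -2.9  6.5] before turn [ 0.6 -2.9  6.5] world [ 0.3  0.6 -7.1]
```

View pics/w20.png

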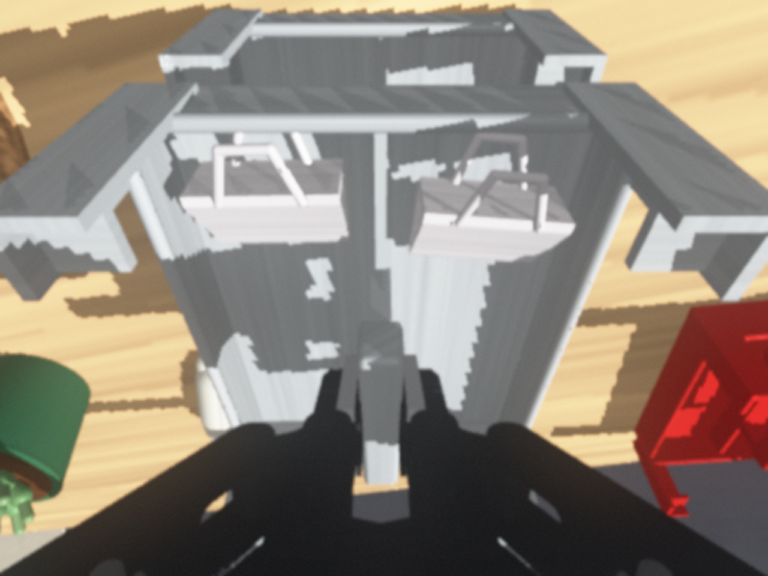

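Request:
drive_tool([
  [0.7,-0.6,0.8,0.09,0,0,4],
  [0,-1.2,2.7,0,0,0,4],
  [0,-1.2,2.7,0,0,0,4],
  [0,0,0,0,0,0,4],
  [0,0,0,0,0,0,4],
])

```text
clock: 39.75
eef_pos: [0.5981, -0.047, 0.1101]
ee_rot: [0.172, 0.775, 0.594, 0.132]
force: [-0.0, -0.8, -5.0]
finger_gap: 0.133
```

```bash
python3 - <<'E'
from seat import *
o=robot.get_obs();print(o['q'].round(3),o['eef_pos'],o['force'],o['moment'])
p=shot('wrist');pickle.dump(p,open('w21.pkl','wb'))
cmpr(p,o['eef_pos'][2]-.0351)
plan(tool(-15,25),np.array([.5980,-.0470,.1011]))
E
```

```text
[-0.024  0.321  2.108 -0.338  0.303 -1.031] [ 0.59813542 -0.04697456  0.11014871] [-0.04763256 -0.77134319 -4.96736763] [0.15642368 0.48976757 0.02676237]
held posts top 11694 ymin,max [-64.2  64.1] ymid -0.04 xfront -83.09 z 0.1454
held wall/post 19176 ymin,max [-64.1  64.1] ymid -0.01 xfront -83.05 z 0.1086
bottom post top 1288 ymin,max [-64.3  64.5] ymid 0.14 xfront -83.8 z 0.0733
bottom post 3517 ymin,max [-64.   64.1] ymid 0.04 xfront -83.76 z 0.0345
rotvec(tool) [ 0.01 -0.03 -0.01] shift after turn, new tool axes mm [-0.1 -4.   8.2] before turn [-0.1 -4.   8.2] world [-0.2 -0.  -9.1]
```

Request:
drive_tool([
  [0,-0.75,0.7,0,0,0,4],
  [0,-0.42,0.9,0,0,0,4],
  [0,-0.42,0.9,0,0,0,4],
  [0,-0.42,0.9,0,0,0,4],
  [0,0,0,0,0,0,4],
])

```text
clock: 40.42
eef_pos: [0.5977, -0.0469, 0.1062]
ee_rot: [0.172, 0.775, 0.594, 0.132]
force: [0.6, -0.1, -5.3]
finger_gap: 0.127
```

Request:
drive_tool([
  [0,-0.42,0.9,0,0,0,4],
  [0,-0.42,0.9,0,0,0,4],
  [0,-0.42,0.9,0,0,0,4],
  [0,-0.42,0.9,0,0,0,4],
  [0,-0.2,0.4,0,0,0,4],
  [0,0,0,0,0,0,4],
])

```text
clock: 41.18
eef_pos: [0.5977, -0.0469, 0.1018]
ee_rot: [0.172, 0.775, 0.594, 0.132]
force: [-0.3, -0.2, -4.6]
finger_gap: 0.129
```

Request:
drive_tool([
  [0,-0.2,0.4,0,0,0,4],
  [0,-0.2,0.4,0,0,0,4],
  [0,-0.1,0.2,0,0,0,4],
  [0,0,0,0,0,0,4],
])

```text
clock: 41.68
eef_pos: [0.5978, -0.0469, 0.1011]
ee_rot: [0.172, 0.775, 0.594, 0.132]
force: [-3.8, 0.8, 3.5]
finger_gap: 0.129
```

Seated at the expected height, with contact felt. I'll release and retreat along the tool axis.

Request:
drive_tool([
  [0,-0.1,0.2,0,0,0,4],
  [0,0,0,0,0,0,14],
  [0,0,0,0,0,0,25],
  [0,0,0,0,0,0,40],
  [0,0,0,0,0,0,40],
  [0,0,0,0,0,0,40],
  [0,0,-8,0,0,0,40],
  [0,0,-20,0,0,0,40],
  [0,0,-30,0,0,0,40],
  [0,0,-40,0,0,0,40],
  [0,-10,-40,0,0,0,40],
  [0,-10,-5,0,0,0,40],
])

```text
clock: 43.18
eef_pos: [0.5221, -0.0262, 0.2245]
ee_rot: [0.173, 0.774, 0.594, 0.134]
force: [0.5, 0.2, 0.7]
finger_gap: 0.464
```

Request:
drive_tool([
  [0,0,0,0,0,0,40],
  [0,0,0,0,0,0,40],
])

```text
clock: 43.42
eef_pos: [0.5218, -0.0266, 0.2208]
ee_rot: [0.171, 0.775, 0.594, 0.132]
force: [-0.4, -0.7, -0.1]
finger_gap: 0.466
```

```bash
python3 - <<'E'
from seat import *
o=robot.get_obs();print(o['eef_pos'],o['force'])
p=shot('wrist');save(p,'w22.png');bar(p,(.589,-.0454),.128,-15);cmpr(p,.066)
p=shot('side');save(p,'s22.png');p=shot('scene');save(p,'sc22.png')
E
```

```text
[ 0.52183787 -0.02662578  0.22082218] [-0.44423997 -0.70645368 -0.07227875]
bar 782 [ 0.5896 -0.0448] [70.2 11.9] 0.64 ztop 0.1284
posts [517.1 -25.4] [129.7  19.3] 74.71
held posts top 1079 ymin,max [-64.4  64.4] ymid -0.01 xfront -83.64 z 0.1358
held wall/post 3439 ymin,max [-64.2  64. ] ymid -0.11 xfront -83.68 z 0.0988
bottom post top 4133 ymin,max [-63.8  63.9] ymid 0.07 xfront -84.01 z 0.0751
bottom post 1158 ymin,max [-64.1  64.1] ymid 0.01 xfront -84.09 z 0.0359
```

View pics/w22.png

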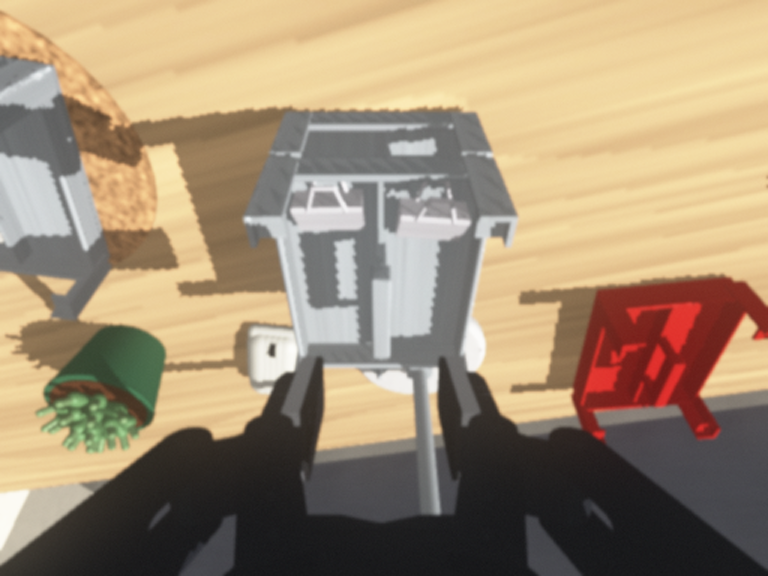

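View pics/s22.png

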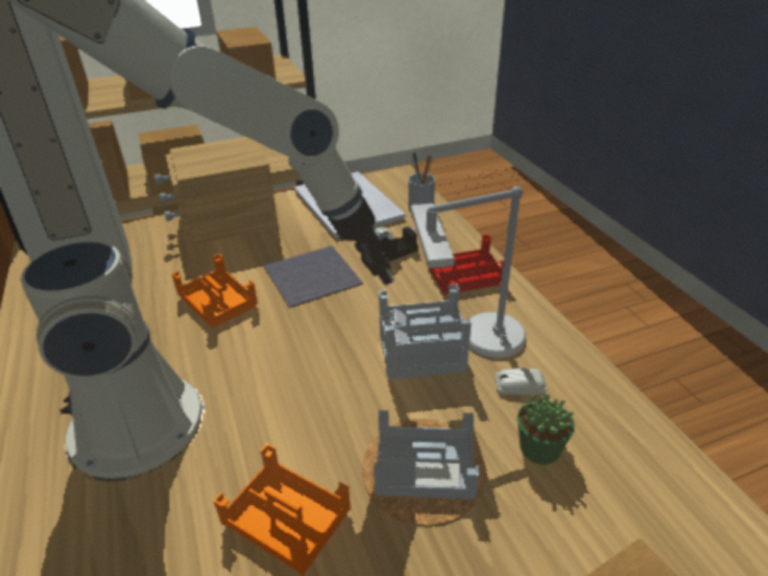

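View pics/sc22.png

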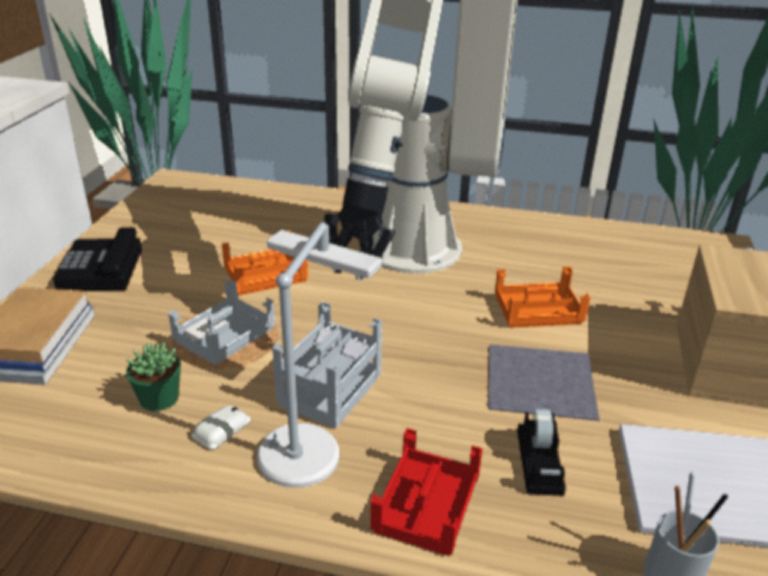

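```bash
python3 -c "
from plant import robot
print(robot.job_done())"
```

```text
the job is handed in; nothing more can be done
None
```

The job is done and handed in at about 43.6 s of the 72 s. No verdict came back.

**What I did:**
1. Lifted the upper tray off, leaning 35°, and set it on the felt pad.
2. Took the middle tray out, leaning 25°, and set it on the cork mat.
3. Gripped the upper tray again, leaning 25°, and lowered it between the posts onto the bottom tray.

**Last checks:**
- **Middle tray:** its centre measured (473.3, -308.0) mm against a fitted mat centre of (473.2, -308.3) mm. The note block was still in it.
- **Upper tray:** its bar top measured 128.4 mm. It was 128.3 mm when the middle tray sat in the same seat, so it is fully down. Side alignment with the bottom tray was within about 0.2 mm, and fore-and-aft about 0.4 mm. Both clips were still in it.
- **Clearance:** the gripper was well clear of everything. The lamp, mouse, plant pot and tape dispenser look unmoved in the final pictures. The highest wrist force I read was about 11 N, at the touch-downs.

**What went wrong or disagreed:**
- **Joint limit:** on the first try over the felt pad, joint 4 reached its range limit. The tray stopped short in mid-air, tilted about 2°. I lifted it, turned back to the original heading and set it down level.
- **Measurement artefact:** in the final wrist view the post-rectangle fit for the upper tray was unusable because it caught only the front posts. I relied on the bar and front-edge measurements instead.

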